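Turn the glaze test tiles in the cam-locked clamp for the photo of their backs

TASK

The glazed faces have been photographed; now set up the picture of the backs. Swing the red-knobbed handle out of its notch and over the cam to free the clamp, draw the sliding jaw back, turn every test tile in the clamp round so that its bare back looks to the fixed jaw and the camera, and stand the colour card from the bamboo tray in a free space between the jaws with its colour patches to the camera too, all upright with their feet down on the bed. Then push the jaw home against their feet, swing the handle back over the cam until it drops fully into its low notch, and last of all press the lamp's button right down and let go; leave the other things on the shelf alone.

Things in the scene. Friction and masses are not known exactly. Their poses are not given: they have to be found in the camera images.
- clamp: slide-jaw tile clamp, fixed; bed 190 x 340 mm, its top 16 mm above the shelf. Origin: underside, midway between the jaw faces when shut; +x points across the jaws to the fixed jaw and the camera, y along the jaws, z up. Tiles stand on the bed between the jaws, plates parallel to them, at first near y = -112, -37, 37 or 112 mm with the red glaze to the fixed jaw; any y from -130 to 130 mm will do.
- fixed_jaw (a point): middle of the top of the fixed jaw, at x = 32, z = 32 mm of the clamp. Jaw faces: fixed x = +22 mm, sliding x = -22 mm shut, -42 mm open; both jaws reach from y = -160 to 160 mm and stand 16 mm above the bed. A tile lifted clear of the jaws can be turned on the spot between neighbours 75 mm away; crosswise its 54 mm foot fits the open jaws' 64 mm.
- jaw (a joint): the sliding jaw: 0 m shut on the 44 mm feet, 0.020 m fully open (moves to the clamp's -x); about 3 N of friction, stays where left. It cannot open while the handle is locked.
- jaw_post (a point): black upright pull post on the sliding jaw, 18 mm diameter, reaching from 32 to 96 mm above the shelf; the point is on its axis, 80 mm above the shelf, at x = -56 mm (shut), y = 75 mm of the clamp. It moves with the jaw.
- handle (a joint): cam handle on a vertical pin: 0 rad locked in the low notch, lever along the clamp's -y; grows clockwise seen from above to 1.5 rad, free, lever to the clamp's -x. From the notch it rises 7 mm to a crest at 0.75 rad, then sinks to a shelf 4 mm up. A spring presses it down: up to 6 N at the knob to climb; below 0.65 rad it drops into the notch. Locks only with the jaw nearly home.
- handle_pivot (a point): on the axis of the handle's pin, at x = -94 mm, y = 0 of the clamp, 70 mm above the shelf
- handle_knob (a point): middle of the smooth red upright knob at the end of the lever, 20 mm diameter, 34 mm tall, 75 mm from the pin; centre 92 mm above the shelf when locked, 99 mm at the crest. Nothing stands within 25 mm of it.
- tile1: glaze test tile in the clamp, an inverted T, 80 mm tall, 110 g, stands by itself: plate 54 mm wide (y), 8 mm thick (x), centred on a foot 54 mm wide (y), 44 mm deep (x), 8 mm high. Origin: centre of the foot's underside, z up; +x is the normal of the copper-red glazed face, the -x face is bare cream clay. May be absent (None).
- tile2: glaze test tile in the clamp, an inverted T, 80 mm tall, 110 g, stands by itself: plate 54 mm wide (y), 8 mm thick (x), centred on a foot 54 mm wide (y), 44 mm deep (x), 8 mm high. Origin: centre of the foot's underside, z up; +x is the normal of the copper-red glazed face, the -x face is bare cream clay. May be absent (None).
- tile3: glaze test tile in the clamp, an inverted T, 80 mm tall, 110 g, stands by itself: plate 54 mm wide (y), 8 mm thick (x), centred on a foot 54 mm wide (y), 44 mm deep (x), 8 mm high. Origin: centre of the foot's underside, z up; +x is the normal of the copper-red glazed face, the -x face is bare cream clay. May be absent (None).
- tile4: glaze test tile in the clamp, an inverted T, 80 mm tall, 110 g, stands by itself: plate 54 mm wide (y), 8 mm thick (x), centred on a foot 54 mm wide (y), 44 mm deep (x), 8 mm high. Origin: centre of the foot's underside, z up; +x is the normal of the copper-red glazed face, the -x face is bare cream clay. May be absent (None).
- card: colour card, a wooden plate on a steel foot, shaped like the tiles (plate 54 mm wide, 8 mm thick, foot 54 x 44 x 8 mm) but 88 mm tall, 170 g. Origin: centre of the foot's underside, z up; +x is the normal of the face with eight colour patches, the other face is plain wood. Starts on the bamboo tray, whose top is 8 mm above the shelf.
- lamp_button (a joint): the black press button on the lamp's foot: 0 m released, 0.006 m fully down (about 5 N), springs back
- lamp_button_top (a point): centre of the top of the button, 32 mm diameter; the lamp's pole rises about 160 mm away from it, leaning to the clamp's far right
- flat1: flat copper-red tile 75 x 60 x 8 mm lying on the tray, to be left alone; origin: centre of its underside
- flat2: second flat tile on the tray, as flat1
- jar: clear glass jar, 88 mm diameter, 105 mm tall, behind the clamp, to be left alone; origin: centre of its underside
- cone: pair of ceramic test cones on a plaque 90 x 50 mm, 75 mm tall, behind the clamp, to be left alone; origin: centre of its underside
- tongs: stainless tongs 210 mm long lying behind the clamp, to be left alone; origin: on the shelf at their middle
Mind the look-alikes: they are no part of the job. Leave any pink or turquoise look-alike of the tile3 alone.

How it is judged (in metres and radians):
On the way, in this order (a step that is already met when the one before it is completed fails the run):
1. the clamp is freed: handle swung out over the cam and the jaw drawn back (value of joint handle above 1 rad and value of joint jaw above 0.012 m), for 0.1 s.
2. every tile stands in the clamp with its bare back to the fixed jaw, and the colour card with its patches to the fixed jaw (x of tile1 in the frame of clamp between -0.026 and 0.006 m and y of tile1 in the frame of clamp between -0.145 and 0.145 m and z of each of tile1, tile2, tile3, tile4, card in the frame of clamp below 0.02 m and angle between each of tile1, tile2, tile3, tile4, card's own z axis and vertical below 0.08 rad and x of fixed_jaw in the frame of tile1 below -0.008 m and x of tile2 in the frame of clamp between -0.026 and 0.006 m and y of tile2 in the frame of clamp between -0.145 and 0.145 m and x of fixed_jaw in the frame of tile2 below -0.008 m and x of tile3 in the frame of clamp between -0.026 and 0.006 m and y of tile3 in the frame of clamp between -0.145 and 0.145 m and x of fixed_jaw in the frame of tile3 below -0.008 m and x of tile4 in the frame of clamp between -0.026 and 0.006 m and y of tile4 in the frame of clamp between -0.145 and 0.145 m and x of fixed_jaw in the frame of tile4 below -0.008 m and x of card in the frame of clamp between -0.026 and 0.006 m and y of card in the frame of clamp between -0.145 and 0.145 m and x of fixed_jaw in the frame of card above 0.008 m), for 0.2 s.
3. jaw pushed home and handle dropped into its low notch, everything still in place (x of tile1 in the frame of clamp between -0.004 and 0.004 m and y of tile1 in the frame of clamp between -0.145 and 0.145 m and z of each of tile1, tile2, tile3, tile4, card in the frame of clamp below 0.02 m and angle between each of tile1, tile2, tile3, tile4, card's own z axis and vertical below 0.08 rad and x of fixed_jaw in the frame of tile1 below -0.008 m and x of tile2 in the frame of clamp between -0.004 and 0.004 m and y of tile2 in the frame of clamp between -0.145 and 0.145 m and x of fixed_jaw in the frame of tile2 below -0.008 m and x of tile3 in the frame of clamp between -0.004 and 0.004 m and y of tile3 in the frame of clamp between -0.145 and 0.145 m and x of fixed_jaw in the frame of tile3 below -0.008 m and x of tile4 in the frame of clamp between -0.004 and 0.004 m and y of tile4 in the frame of clamp between -0.145 and 0.145 m and x of fixed_jaw in the frame of tile4 below -0.008 m and x of card in the frame of clamp between -0.004 and 0.004 m and y of card in the frame of clamp between -0.145 and 0.145 m and x of fixed_jaw in the frame of card above 0.008 m and value of joint jaw below 0.0025 m and value of joint handle below 0.1 rad), for 0.2 s.
4. the lamp's button pressed right down (value of joint lamp_button above 0.0042 m), for 0.05 s.
At the end, for the whole second after the job is handed in: Tiles (backs to the fixed jaw) and card (patches to it) stand on the bed, within 4 mm of mid-jaws and of the bed, upright within 0.08 rad, at rest; jaw within 2.5 mm of shut, handle within 0.1 rad of its low notch, lamp button released (all of step 3 and linear speed of each of tile1, tile2, tile3, tile4, card below 0.02 m/s and value of joint lamp_button below 0.002 m); the robot touches nothing.
It fails at once if the glass jar is pushed aside (distance of jar from where it was at the start of the episode above 0.03 m).
It fails at once if the test cones are pushed aside (distance of cone from where it was at the start of the episode above 0.03 m).
It fails at once if the tongs are pushed aside (distance of tongs from where it was at the start of the episode above 0.04 m).
It fails at once if a flat tile on the tray is pushed aside (distance of any of flat1, flat2 from where it was at the start of the episode above 0.04 m).
Of tile1, tile2, tile3, tile4 only 2 to 3 are there at a start; the rules pass over those that are not, and their reading is None.
At some moment in a run one of card may be knocked a few centimetres aside while the robot is not near it.
Once in a run the grip may slacken for a moment while it holds something.
It also fails if it takes over 210 s, if anything falls off the work surface, if the arm or the gripper's body presses on something with over 40 N, if the wrist force passes 120 N, or if a joint passes its speed limit or range.

ROBOT

A 6-joint arm with a two-finger parallel gripper is mounted at the origin on the work surface. World frame = base frame: x ahead of the robot, y to its left, z up, the work surface at z = 0. Lengths are in m, angles in degrees, forces in N, time in s.
With the tool pointing down it reaches from about 0.375 to 0.9 m from the base axis. Payload 3.1 kg.
Tool frame: the origin (TCP) lies on the centre line of the jaws, within the pads' length; the fingertips stand 25 mm ahead of it and the grasp point (between the pads) lies 6 mm ahead of it; z points along the fingers, y is the line along which they close (so a half turn about z gives the same grasp; the last joint's range is limited). The gripper opens to 87 mm and grips with 3 to 60 N. Pads are 19 mm wide; open, the fingers measure 117 mm over their backs; the gripper's body (75 mm by 190 mm) begins 51 mm behind the grasp point.
Start: joints at [52.913, 30.224, 82.088, -0, 67.689, -10.227], TCP at [0.282, 0.558, 0.248] pointing down, gripper open.
Joint ranges: [-176.69, 176.69], [-43.24, 126.21], [12.49, 139.97], [-82, 262], [0, 151.66], [-163.58, 163.58]. Speed limits (degrees/s): [159.86, 159.86, 180, 180, 180, 180].

INTERFACE

Orientations are given as a 3x3 rotation matrix whose columns are the frame's x, y, z axes.
In Python, from rig import * gives the robot as it stands.
- The arm moves only by the tool step_arm, never from a script. Its argument "steps" is a list of rows, each a list of 7 numbers: the shift along the tool's x, y, z normalised to -1 to 1, where 1 is 0.3 m, then the turn, a rotation vector about the tool's x, y, z normalised to -1 to 1, where 1 is 45 degrees, then the gripper's target within -1 to 1 (shut at 1, half-way at 0, fully open at -1). A call has 1 to 8 rows; each row is the pose to reach, as a shift and turn from the pose commanded when the call began, along the tool's axes at that moment; what a row does not reach only later rows make up. A row lasts 1/12 s, in which the tool goes at most 41.7 mm and 7.16 degrees, less where a joint would pass 70% of its speed; a pose out of reach is approached as far as the arm can. A call with a number of a shift or a turn outside -1 to 1 is refused whole. A call with a gripper value outside its range is refused whole. The fingers move at their own pace and stop on an object; the grip force is fixed at half the most. Time passes only in rows, so rows that repeat a pose let the fingers close. It gives the time, the measured TCP pose, the force, the opening and the grip force at its end, in the units of the state.
- read_state(): the state, without advancing time (a new reading comes with each control period).
- capture(name): name is "scene" or "top"; returns a dict with "image" (480x640x3 uint8, red, green, blue), "vertical_fov" (degrees; the focal length in pixels is half the picture's height over the tangent of half this angle, whatever the lens; pixels are square), "cx", "cy" (the principal point, pixels), "world_from_camera" (4x4, takes a point from camera to world coordinates). Camera axes: x right, y down, z forward; pixel columns grow to the right and rows downward; lengths in m; the calibration is good to about 2 mm. A picture is of the moment at which its call begins. There is no depth.
- hand_in(): hands the job in; it is judged then, once.
The state is a dict: "time_s": time; "joint_positions": joint angles; "qvel": joint speeds; "tau": joint torques, N m; "position": TCP position; "tcp_rot": TCP orientation; "force": force on the tool from outside, world axes, zero at the start; "moment": the same for the moment, N m; "opening": opening from 0.0 (shut) to 1.0 (fully open); "grasp_force": force on a finger pad.
Only numpy, scipy, OpenCV 4.12 (cv2) and the standard library are available. Lean on these libraries where they do the work, as an engineer would, in place of code of your own. Each camera call takes 0.05 s, during which the arm holds its last target. There are 200 camera calls.

## Working session

There is one attempt and no reset: what is moved stays moved. The work goes in short steps, Python scripts to look and compute and a tool call to move; the robot and the scene stay as the last step left them, time stands still between calls to the robot, and variables do not carry over. Pictures are saved under pics/ and viewed, at most 14 in all, crops included, and the job is handed in when it is done.

Besides the shell and the picture viewer there is one more tool, called after "Request:" as a command line: name --pt "numbers of a row" for each row, then --argument value for the rest. step_arm: Moves the arm, as the interface text tells. Scaled input: -1 to 1 covers 0.3 m each way for a shift and 45 degrees each way for a turn. Its arguments: {"type":"object","properties":{"steps":{"type":"array"}},"required":["steps"]}

```bash
mkdir -p pics; ls
python3 - <<'E'
from rig import *
import cv2,json
for n in("scene","top"):
    c=capture(n);cv2.imwrite(f"pics/{n}0.png",c["image"][:,:,::-1])
    print(n,c["vertical_fov"],c["cx"],c["cy"],c["world_from_camera"])
print(read_state())
E
```

```text
pics
scene 50.71492657672541 317.3745102502673 239.57850129402692 [[-0.78333912  0.53879135 -0.30997371  0.91758286]
 [ 0.62149517  0.6699628  -0.40607093  0.52700011]
 [-0.01111665 -0.51073841 -0.85966429  1.10716789]
 [ 0.          0.          0.          1.        ]]
top 47.93736194381686 323.62323936242154 240.14218620170507 [[-0.01946381 -0.98800467  0.15319245  0.39078831]
 [-0.99973278  0.02114365  0.0093439   0.0423588 ]
 [-0.01247087 -0.15296965 -0.9881522   1.16865311]
 [ 0.          0.          0.          1.        ]]
{'time_s': 0.1, 'joint_positions': array([ 5.29125077e+01,  3.02719620e+01,  8.21484302e+01, -2.25060665e-03,
        6.76890716e+01, -1.02299428e+01]), 'qvel': array([ 0.05526437, -0.13965179, -0.21974122, -0.08546659, -0.01643476,
        0.02688943]), 'tau': array([-8.02753311e-04, -4.40992928e+01, -1.77148747e+01,  6.33848459e-02,
        5.34937601e-02, -5.37253459e-05]), 'position': array([0.28199695, 0.5570884 , 0.24669084]), 'tcp_rot': array([[-8.92139076e-01,  4.51759459e-01, -1.12310831e-03],
       [ 4.51760753e-01,  8.92137788e-01, -1.54595110e-03],
       [ 3.03569331e-04, -1.88657965e-03, -9.99998174e-01]]), 'force': array([ 0.25641161, -0.45665552, -0.79211784]), 'moment': array([-0.00212342,  0.05218653, -0.03056792]), 'grasp_force': 0.0, 'opening': 1.0016108251954408}
```

View pics/scene0.png

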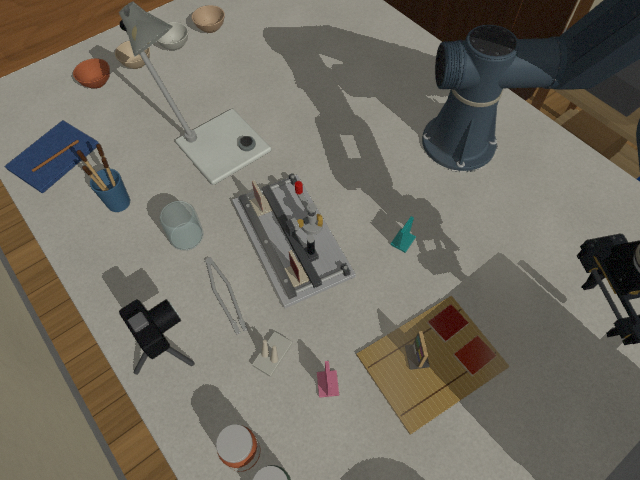

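View pics/top0.png

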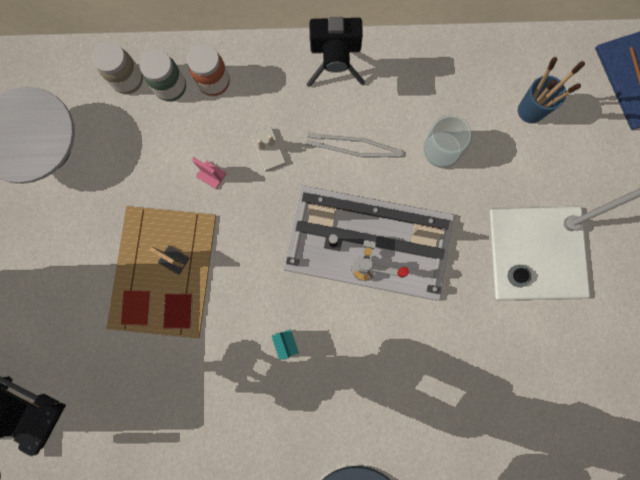

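The scene shows the clamp with two tiles (top ≈(322,215) and (427,235)), the knob at ≈(403,272), the card on the tray at ≈(170,260), and the button at ≈(520,275). The pink and turquoise pieces are look-alikes. I'll enlarge both views.

Run:
```python
import cv2,numpy as np
t=cv2.imread("pics/top0.png");s=cv2.imread("pics/scene0.png")
def grid(im,x0,y0,w,h,k,st):
    c=cv2.resize(im[y0:y0+h,x0:x0+w],None,fx=k,fy=k,interpolation=cv2.INTER_CUBIC)
    for x in range(-(-x0//st)*st,x0+w,st):
        cv2.line(c,((x-x0)*k,0),((x-x0)*k,5),(0,255,255),1);cv2.putText(c,str(x),((x-x0)*k,15),0,.35,(0,255,255),1)
    for y in range(-(-y0//st)*st,y0+h,st):
        cv2.line(c,(0,(y-y0)*k),(5,(y-y0)*k),(0,255,255),1);cv2.putText(c,str(y),(6,(y-y0)*k+4),0,.35,(0,255,255),1)
    return c
a=grid(t,275,180,190,125,4,10)
b=grid(t,100,200,125,140,2,20)
cv2.imwrite("pics/a.png",a)
c=grid(s,225,170,135,140,4,10)
d=grid(s,400,320,48,60,4,10)
e=grid(t,140,235,60,45,4,10)
f=np.zeros((560,800,3),np.uint8);f[:560,:540]=c;f[:240,545:545+192]=d;f[250:430,545:785]=e
cv2.imwrite("pics/b.png",f)
```

```text
(no output)
```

View pics/a.png

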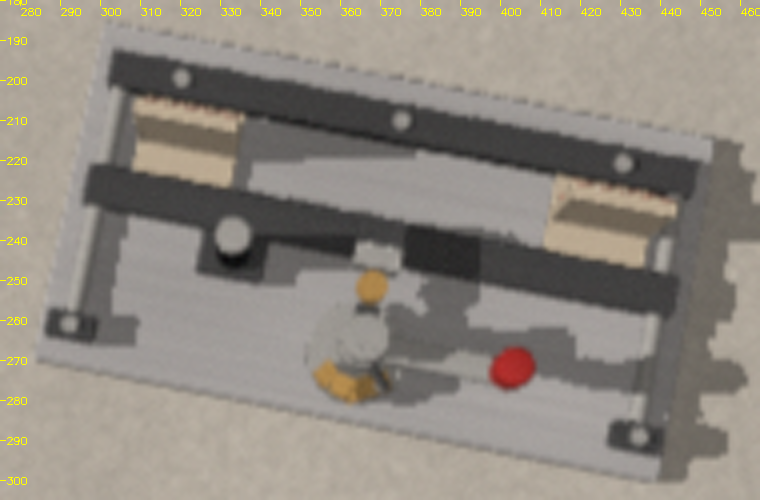

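View pics/b.png

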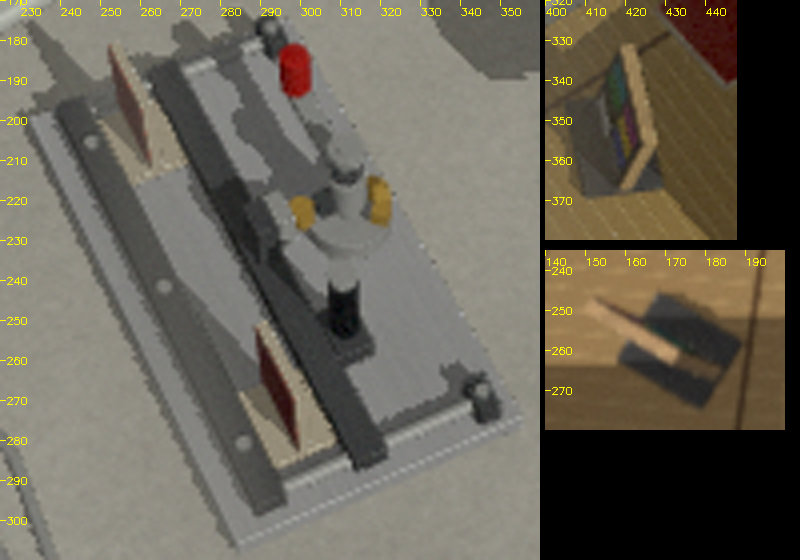

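```bash
cat > h.py <<'E'
import numpy as np, json
from scipy.optimize import least_squares
CAM={"scene":(50.71492657672541,317.3745102502673,239.57850129402692,np.array([[-0.78333912,0.53879135,-0.30997371,0.91758286],[0.62149517,0.6699628,-0.40607093,0.52700011],[-0.01111665,-0.51073841,-0.85966429,1.10716789],[0,0,0,1]])),
"top":(47.93736194381686,323.62323936242154,240.14218620170507,np.array([[-0.01946381,-0.98800467,0.15319245,0.39078831],[-0.99973278,0.02114365,0.0093439,0.0423588],[-0.01247087,-0.15296965,-0.9881522,1.16865311],[0,0,0,1]]))}
def proj(n,p):
    f,cx,cy,T=CAM[n];f=240/np.tan(np.radians(f/2));q=T[:3,:3].T@(np.asarray(p)-T[:3,3]);return np.array([cx+f*q[0]/q[2],cy+f*q[1]/q[2]])
def atz(n,uv,z):
    f,cx,cy,T=CAM[n];f=240/np.tan(np.radians(f/2));d=T[:3,:3]@[(uv[0]-cx)/f,(uv[1]-cy)/f,1];return T[:3,3]+d*(z-T[2,3])/d[2]
def w(pose,p):
    x,y,a=pose;c,s=np.cos(a),np.sin(a);return np.array([x+c*p[0]-s*p[1],y+s*p[0]+c*p[1],p[2]])
def fit(obs,x0,**k):
    r=least_squares(lambda v:np.concatenate([proj(n,w(v,p))-uv for n,p,uv in obs]),x0,loss="soft_l1",**k)
    return r.x,[(n,p,np.round(proj(n,w(r.x,p))-uv,1)) for n,p,uv in obs]
E
python3 - <<'E'
from h import *
T=lambda u,v:np.array([275+u/4-.4,180+v/4-.4])
S=lambda u,v:np.array([225+u/4-.4,170+v/4-.4])
obs=[("top",(.032,0,.032),T(401,120)),("top",(-.056,.075,.096),T(233,235)),("top",(-.094,-.075,.109),T(514,364)),
("scene",(.032,0,.032),S(164,286)),("scene",(-.056,.075,.096),S(344,284)),("scene",(-.094,-.075,.109),S(296,50))]
fj=[atz("top",T(*p),.032) for p in((181,78),(401,120),(623,162))];print(fj)
p,r=fit(obs,[.6,-.05,-.2]);print(p,np.degrees(p[2]));[print(x) for x in r]
for c in [(105,27),(712,137),(657,482),(38,360)]:
    q=atz("top",T(*c),.016);a=p[2];d=q[:2]-p[:2];print("bed",d@[np.cos(a),np.sin(a)],d@[-np.sin(a),np.cos(a)])
# tile foot corners on sliding side, plate top mid
for nm,c,z in [("t1 footL",(134,170),.024),("t1 footR",(233,187),.024),("t2 footL",(545,248),.024),("t2 footR",(645,266),.024),("t1 plateL",(135,107),.096),("t1R",(240,123),.096),("t2L",(556,180),.096),("t2R",(676,203),.096)]:
    q=atz("top",T(*c),z);d=q[:2]-p[:2];print(nm,q,d@[np.cos(a),np.sin(a)],d@[-np.sin(a),np.cos(a)])
for n,uv in(("top",(520.5,274)),("scene",(246,142))):
  for z in(.02,.03,.04):print(n,z,atz(n,uv,z))
C=lambda u,v:np.array([140+(u-545)/4-.4,235+(v-250)/4-.4])
print("card foot",[np.round(atz("top",C(*c),.016),4) for c in((620,357),(703,408),(740,345),(658,292))],"top",[atz("top",C(*c),.096) for c in((592,300),(674,357))])
E
```

```text
[array([0.6567149 , 0.05949887, 0.032     ]), array([ 0.63099207, -0.05815234,  0.032     ]), array([ 0.60546769, -0.17585523,  0.032     ])]
[ 0.59979013 -0.05058069 -0.2257923 ] -12.936946093896264
('top', (0.032, 0, 0.032), array([-0.2,  0. ]))
('top', (-0.056, 0.075, 0.096), array([-0.6, -0.8]))
('top', (-0.094, -0.075, 0.109), array([-0. , -0.1]))
('scene', (0.032, 0, 0.032), array([ 0.4, -0.3]))
('scene', (-0.056, 0.075, 0.096), array([-0.1, -3.1]))
('scene', (-0.094, -0.075, 0.109), array([-0.1, -0.1]))
bed 0.0540533221490898 0.16787294162385114
bed 0.060567783545820396 -0.16790040962924277
bed -0.1290453593882587 -0.17097594491780432
bed -0.13256374266776155 0.16432626384894117
t1 footL [0.60834578 0.08590547 0.024     ] -0.02221784692640604 0.13493716384011237
t1 footR [0.5978718  0.03272761 0.024     ] -0.02052058712945486 0.08076421441532217
t2 footL [ 0.56109088 -0.13343769  0.024     ] -0.019167030681797825 -0.08941778065415434
t2 footR [ 0.55023437 -0.18630478  0.024     ] -0.017912161174498505 -0.1433734813040622
t1 plateL [0.62718792 0.08216818 0.096     ] -0.003017277072706402 0.13551309606217482
t1R [0.61771916 0.02905876 0.096     ] -0.00035562944997976145 0.08163188931689146
t2L [ 0.58489347 -0.12943997  0.096     ] 0.0031363753928883506 -0.08019264288454418
t2R [ 0.57183973 -0.18909972  0.096     ] 0.003770511705362231 -0.14126050024113543
top 0.02 [ 0.48720164 -0.36324809  0.02      ]
top 0.03 [ 0.48636228 -0.35971694  0.03      ]
top 0.04 [ 0.48552292 -0.35618579  0.04      ]
scene 0.02 [ 0.48341368 -0.36421683  0.02      ]
scene 0.03 [ 0.48740726 -0.35601923  0.03      ]
scene 0.04 [ 0.49140084 -0.34782163  0.04      ]
card foot [array([0.5308, 0.4104, 0.016 ]), array([0.5024, 0.365 , 0.016 ]), array([0.536 , 0.3457, 0.016 ]), array([0.5658, 0.3908, 0.016 ])] top [array([0.55032454, 0.39983789, 0.096     ]), array([0.52055912, 0.35770807, 0.096     ])]
```

```bash
cat >> h.py <<'E'
from scipy.spatial.transform import Rotation as Ro
try: P=json.load(open("pose.json"))
except Exception: P=None
def go(*wps):
    """waypoints (x,y,z of TCP in clamp frame, angle of tool y in clamp frame deg); prints one normalised target per call"""
    from rig import read_state
    s=read_state();p=np.array(s["position"]);R=np.array(s["tcp_rot"])
    a=np.degrees(np.arctan2(R[1,1],R[0,1]))-np.degrees(P[2]);c,sn=np.cos(P[2]),np.sin(P[2]);d=p[:2]-P[:2]
    print("t",round(s["time_s"],1),"clamp-frame tcp",np.round([c*d[0]+sn*d[1],-sn*d[0]+c*d[1],p[2]],4),"ang",round(a,1),"F",np.round(s["force"],1),"open",round(s["opening"]*87,1),"j",np.round(s["joint_positions"],0))
    for q in wps:
        t=w(P,q[:3]);b=np.radians(q[3])+P[2];y=np.array([np.cos(b),np.sin(b),0]);z=np.array([0,0,-1.]);R2=np.c_[np.cross(y,z),y,z]
        sh=R.T@(t-p)/.3;tu=np.degrees(Ro.from_matrix(R.T@R2).as_rotvec())/45
        n=max(np.linalg.norm(t-p)/.0417,np.linalg.norm(tu)*45/7.16)
        j1=np.degrees(np.arctan2(t[1],t[0]));print(np.round(sh,3).tolist(),np.round(tu,3).tolist(),"rows>=%.1f"%n,"j6~%.0f"%(j1-np.degrees(b)))
        p,R=t,R2
E
python3 - <<'E'
from h import *
T=lambda u,v:np.array([275+u/4-.4,180+v/4-.4])
S=lambda u,v:np.array([225+u/4-.4,170+v/4-.4])
obs=[("top",(.032,0,.032),T(401,120)),("top",(.032,.12,.032),T(181,78)),("top",(.032,-.12,.032),T(623,162)),("top",(-.056,.075,.096),T(233,235)),("top",(-.094,-.075,.109),T(514,364)),
("scene",(.032,0,.032),S(164,286)),("scene",(.032,.12,.032),S(244,442)),("scene",(.032,-.12,.032),S(91,142)),("scene",(-.094,-.075,.109),S(296,50))]
p,r=fit(obs,[.6,-.05,-.2]);print(p,np.degrees(p[2]));[print(x) for x in r]
json.dump(list(p),open("pose.json","w"));a=p[2]
for nm,c,z in [("t1 footL",(134,170),.024),("t1 footR",(233,187),.024),("t2 footL",(545,248),.024),("t2 footR",(645,266),.024),("t1 plateL",(135,107),.096),("t1R",(240,123),.096),("t2L",(556,180),.096),("t2R",(676,203),.096)]:
    q=atz("top",T(*c),z);d=q[:2]-p[:2];print(nm,np.round([d@[np.cos(a),np.sin(a)],d@[-np.sin(a),np.cos(a)]],4))
import h;h.P=list(p)
go((-.1,.3,.247,35),(-.094,.1,.247,0),(-.094,-.075,.18,0),(-.094,-.075,.11,0))
E
```

```text
[ 0.59978276 -0.05085948 -0.21852089] -12.520324866691595
('top', (0.032, 0, 0.032), array([-0.2, -0. ]))
('top', (0.032, 0.12, 0.032), array([ 0.1, -0.1]))
('top', (0.032, -0.12, 0.032), array([-0.4,  0.2]))
('top', (-0.056, 0.075, 0.096), array([-0.3, -0.5]))
('top', (-0.094, -0.075, 0.109), array([ 0.5, -0.3]))
('scene', (0.032, 0, 0.032), array([ 0.3, -0.3]))
('scene', (0.032, 0.12, 0.032), array([ 0.2, -0.1]))
('scene', (0.032, -0.12, 0.032), array([ 0.5, -0.2]))
('scene', (-0.094, -0.075, 0.109), array([-0.5, -0.3]))
t1 footL [-0.0213  0.1354]
t1 footR [-0.02    0.0812]
t2 footL [-0.0199 -0.089 ]
t2 footR [-0.019 -0.143]
t1 plateL [-0.0021  0.1358]
t1R [0.0002 0.0819]
t2L [ 0.0025 -0.0799]
t2R [ 0.0027 -0.141 ]
t 0.1 clamp-frame tcp [-0.442   0.5246  0.2467] ang 75.7 F [ 0.3 -0.5 -0.8] open 87.1 j [ 53.  30.  82.  -0.  68. -10.]
[-1.29, -0.443, -0.001] [-0.002, 0.0, 0.904] rows>=9.8 j6~2
[-0.558, -0.366, 0.0] [0.0, 0.0, 0.778] rows>=4.9 j6~20
[-0.583, 0.0, 0.223] [0.0, 0.0, 0.0] rows>=4.5 j6~1
[0.0, 0.0, 0.233] [0.0, 0.0, 0.0] rows>=1.7 j6~1
```

Run:
```python
from h import *
go((-.26,.40,.247,50),(-.12,.2,.247,25),(-.094,-.03,.247,0),(-.094,-.075,.15,0),(-.094,-.075,.11,0))
```

```text
t 0.1 clamp-frame tcp [-0.442   0.5246  0.2467] ang 75.7 F [ 0.3 -0.5 -0.8] open 87.1 j [ 53.  30.  82.  -0.  68. -10.]
[-0.691, -0.252, -0.001] [-0.002, 0.0, 0.57] rows>=5.3 j6~5
[-0.786, -0.211, 0.0] [0.0, 0.0, 0.556] rows>=5.9 j6~5
[-0.731, -0.245, 0.0] [0.0, 0.0, 0.556] rows>=5.6 j6~6
[-0.15, 0.0, 0.323] [0.0, 0.0, 0.0] rows>=2.6 j6~1
[0.0, 0.0, 0.133] [0.0, 0.0, 0.0] rows>=1.0 j6~1
```

Request:
step_arm --pt "-0.691 -0.252 0 0 0 0.57 0.4" --pt "-0.691 -0.252 0 0 0 0.57 0.4" --pt "-0.691 -0.252 0 0 0 0.57 0.4" --pt "-0.691 -0.252 0 0 0 0.57 0.4" --pt "-0.691 -0.252 0 0 0 0.57 0.4" --pt "-0.691 -0.252 0 0 0 0.57 0.4" --pt "-0.691 -0.252 0 0 0 0.57 0.4"

```text
time_s: 0.68
position: [0.4357, 0.3938, 0.2472]
tcp_rot: [[-0.605, 0.797, 0.0], [0.797, 0.605, -0.001], [-0.001, -0.0, -1.0]]
force: [-0.2, 1.1, -0.1]
opening: 0.555
grasp_force: 0.0
```

Request:
step_arm --pt "-0.786 -0.211 0 0 0 0.556 0.4" --pt "-0.786 -0.211 0 0 0 0.556 0.4" --pt "-0.786 -0.211 0 0 0 0.556 0.4" --pt "-0.786 -0.211 0 0 0 0.556 0.4" --pt "-0.786 -0.211 0 0 0 0.556 0.4" --pt "-0.786 -0.211 0 0 0 0.556 0.4" --pt "-0.786 -0.211 0 0 0 0.556 0.4"

```text
time_s: 1.27
position: [0.5289, 0.1667, 0.2475]
tcp_rot: [[-0.211, 0.977, 0.002], [0.977, 0.211, -0.002], [-0.002, 0.001, -1.0]]
force: [0.2, 0.6, 0.7]
opening: 0.303
grasp_force: 0.0
```

Request:
step_arm --pt "-0.731 -0.245 0 0 0 0.556 0.4" --pt "-0.731 -0.245 0 0 0 0.556 0.4" --pt "-0.731 -0.245 0 0 0 0.556 0.4" --pt "-0.731 -0.245 0 0 0 0.556 0.4" --pt "-0.731 -0.245 0 0 0 0.556 0.4" --pt "-0.731 -0.245 0 0 0 0.556 0.4" --pt "-0.731 -0.245 0 0 0 0.556 0.4" --pt "-0.731 -0.245 0 0 0 0.556 0.4"

```text
time_s: 1.93
position: [0.5018, -0.0586, 0.2474]
tcp_rot: [[0.219, 0.976, -0.0], [0.976, -0.219, 0.001], [0.001, -0.001, -1.0]]
force: [-0.1, 0.9, 0.2]
opening: 0.299
grasp_force: 0.0
```

Run:
```python
from h import *
go((-.094,-.075,.15,0),(-.094,-.075,.11,0))
```

```text
t 1.9 clamp-frame tcp [-0.0939 -0.0288  0.2474] ang -0.1 F [-0.1  0.9  0.2] open 26.1 j [-19.  21.  99.   0.  60.  -7.]
[-0.154, 0.0, 0.324] [-0.001, -0.002, -0.003] rows>=2.6 j6~1
[0.0, 0.0, 0.133] [0.0, 0.0, 0.0] rows>=1.0 j6~1
```

Request:
step_arm --pt "-0.154 0 0.2 0 0 0 0.4" --pt "-0.154 0 0.324 0 0 0 0.4" --pt "-0.154 0 0.324 0 0 0 0.4" --pt "-0.154 0 0.4 0 0 0 0.4" --pt "-0.154 0 0.458 0 0 0 0.4" --pt "-0.154 0 0.458 0 0 0 0.4"

```text
time_s: 2.43
position: [0.49, -0.101, 0.1071]
tcp_rot: [[0.215, 0.977, -0.007], [0.977, -0.215, 0.004], [0.002, -0.008, -1.0]]
force: [-0.2, 0.8, -0.5]
opening: 0.299
grasp_force: 0.0
```

Request:
step_arm --pt "0.001 -0.027 0 0 0 0.136 0.4" --pt "0.006 -0.053 0 0 0 0.273 0.4" --pt "0.013 -0.079 0 0 0 0.409 0.4" --pt "0.023 -0.104 0 0 0 0.547 0.4" --pt "0.035 -0.128 0 0 0 0.682 0.4" --pt "0.05 -0.15 0 0 0 0.82 0.4" --pt "0.067 -0.171 0 0 0 0.956 0.4" --pt "0.067 -0.171 0 0 0 0.956 0.4"

```text
time_s: 3.1
position: [0.4526, -0.0758, 0.113]
tcp_rot: [[0.824, 0.566, 0.015], [0.566, -0.824, -0.009], [0.007, 0.016, -1.0]]
force: [2.7, -9.5, 3.3]
opening: 0.3
grasp_force: 5.2
```

Request:
step_arm --pt "0.001 -0.027 0 0 0 0.136 0.4" --pt "0.006 -0.053 0 0 0 0.273 0.4" --pt "0.013 -0.079 0 0 0 0.409 0.4" --pt "0.023 -0.104 0 0 0 0.547 0.4" --pt "0.035 -0.128 0 0 0 0.682 0.4" --pt "0.05 -0.15 0 0 0 0.82 0.4" --pt "0.067 -0.171 0 0 0 0.956 0.4" --pt "0.067 -0.171 0 0 0 0.956 0.4"

```text
time_s: 3.77
position: [0.4343, -0.0179, 0.1113]
tcp_rot: [[0.989, -0.148, 0.002], [-0.148, -0.989, -0.0], [0.002, 0.0, -1.0]]
force: [0.6, 0.1, 0.1]
opening: 0.3
grasp_force: 0.1
```

Run:
```python
from h import *
go((-.169,.0,.16,-85),(-.1,.04,.17,-45),(-.056,.075,.14,0),(-.056,.075,.085,0),(-.079,.075,.085,0),(-.076,.075,.085,0),(-.076,.075,.15,0))
```

```text
t 3.8 clamp-frame tcp [-0.1687 -0.0037  0.1113] ang -86.0 F [0.6 0.1 0.1] open 26.1 j [-17.  30. 116.   0.  34.  81.]
[0.0, -0.012, -0.162] [0.0, -0.002, -0.022] rows>=1.2 j6~96
[0.241, -0.113, -0.033] [0.0, 0.0, -0.889] rows>=5.6 j6~59
[0.186, 0.021, 0.1] [0.0, 0.0, -1.0] rows>=6.3 j6~16
[0.0, 0.0, 0.183] [0.0, 0.0, 0.0] rows>=1.3 j6~16
[-0.0, -0.077, 0.0] [0.0, 0.0, 0.0] rows>=0.6 j6~17
[0.0, 0.01, 0.0] [0.0, 0.0, 0.0] rows>=0.1 j6~17
[0.0, 0.0, -0.217] [0.0, 0.0, 0.0] rows>=1.6 j6~17
```

Request:
step_arm --pt "0 0 -0.1 0 0 0 0.4" --pt "0 0 -0.196 0 0 -0.022 0.4" --pt "0 0 -0.196 0 0 -0.022 0.4"

```text
time_s: 4.02
position: [0.4368, -0.0193, 0.1731]
tcp_rot: [[0.992, -0.127, 0.009], [-0.127, -0.992, -0.002], [0.009, 0.001, -1.0]]
force: [1.0, -0.1, 0.1]
opening: 0.303
grasp_force: 0.0
```

Request:
step_arm --pt "0.241 -0.113 0 0 0 -0.889 0.4" --pt "0.241 -0.113 0 0 0 -0.889 0.4" --pt "0.241 -0.113 0 0 0 -0.889 0.4" --pt "0.241 -0.113 0 0 0 -0.889 0.4" --pt "0.241 -0.113 0 0 0 -0.889 0.4" --pt "0.241 -0.113 0 0 0 -0.889 0.4" --pt "0.241 -0.113 0 0 0 -0.889 0.4"

```text
time_s: 4.6
position: [0.5098, 0.0054, 0.169]
tcp_rot: [[0.842, 0.54, -0.0], [0.54, -0.842, 0.001], [0.0, -0.001, -1.0]]
force: [0.7, 0.4, -0.6]
opening: 0.297
grasp_force: 0.0
```

Request:
step_arm --pt "0.186 0.021 0 0 0 -1 0.4" --pt "0.186 0.021 0 0 0 -1 0.4" --pt "0.186 0.021 0 0 0 -1 0.4" --pt "0.186 0.021 0 0 0 -1 0.4" --pt "0.186 0.021 0 0 0 -1 0.4" --pt "0.186 0.021 0 0 0 -1 0.4" --pt "0.186 0.021 0 0 0 -1 0.4" --pt "0.186 0.021 0 0 0 -1 0.4"

```text
time_s: 5.27
position: [0.5603, 0.0296, 0.1689]
tcp_rot: [[0.217, 0.976, -0.0], [0.976, -0.217, 0.0], [0.0, -0.0, -1.0]]
force: [0.9, -0.5, -0.2]
opening: 0.297
grasp_force: 0.0
```

Run:
```python
from h import *
go((-.056,.075,.085,0),(-.079,.075,.085,0),(-.076,.075,.085,0),(-.076,.075,.16,0))
```

```text
t 5.3 clamp-frame tcp [-0.056   0.07    0.1689] ang -0.0 F [ 0.9 -0.5 -0.2] open 25.8 j [-8. 31. 96.  0. 53.  4.]
[0.017, 0.0, 0.28] [-0.0, -0.0, -0.001] rows>=2.0 j6~16
[-0.0, -0.077, 0.0] [0.0, 0.0, 0.0] rows>=0.6 j6~17
[0.0, 0.01, 0.0] [0.0, 0.0, 0.0] rows>=0.1 j6~17
[0.0, 0.0, -0.25] [0.0, 0.0, 0.0] rows>=1.8 j6~17
```

Request:
step_arm --pt "0.017 0 0.12 0 0 0 0.4" --pt "0.017 0 0.2 0 0 0 0.4" --pt "0.017 0 0.28 0 0 0 0.4" --pt "0.017 0 0.28 0 0 0 0.4"

```text
time_s: 5.6
position: [0.5584, 0.0346, 0.0811]
tcp_rot: [[0.219, 0.976, -0.009], [0.976, -0.219, 0.001], [-0.001, -0.009, -1.0]]
force: [-0.7, -0.2, -0.4]
opening: 0.302
grasp_force: 0.0
```

Request:
step_arm --pt "0 -0.02 0 0 0 0 0.4" --pt "0 -0.035 0 0 0 0 0.4" --pt "0 -0.05 0 0 0 0 0.4" --pt "0 -0.065 0 0 0 0 0.4" --pt "0 -0.077 0 0 0 0 0.4" --pt "0 -0.077 0 0 0 0 0.4" --pt "0 -0.077 0 0 0 0 0.4"

```text
time_s: 6.18
position: [0.5388, 0.039, 0.0859]
tcp_rot: [[0.218, 0.976, 0.0], [0.976, -0.218, 0.0], [0.0, 0.0, -1.0]]
force: [1.7, -0.7, 1.1]
opening: 0.301
grasp_force: 0.8
```

Run:
```python
from h import *
go((-.076,.075,.085,0),(-.076,.075,.17,0),(-.0,.1085,.2,45),(-.0,.1085,.2,90),(0,.1085,.08,90))
```

```text
t 6.2 clamp-frame tcp [-0.079   0.0745  0.0859] ang -0.1 F [ 1.7 -0.7  1.1] open 26.2 j [ -8.  38. 102.   0.  40.   5.]
[0.002, 0.01, 0.003] [0.001, -0.0, -0.002] rows>=0.1 j6~17
[0.0, 0.0, -0.283] [0.0, 0.0, 0.0] rows>=2.0 j6~17
[0.112, 0.253, -0.1] [0.0, 0.0, -1.0] rows>=6.3 j6~-27
[0.0, 0.0, 0.0] [0.0, 0.0, -1.0] rows>=6.3 j6~-72
[0.0, 0.0, 0.4] [0.0, 0.0, 0.0] rows>=2.9 j6~-72
```

Request:
step_arm --pt "0 0.01 0 0 0 0 0.4" --pt "0 0.01 -0.14 0 0 0 0.4" --pt "0 0.01 -0.283 0 0 0 0.4" --pt "0 0.01 -0.283 0 0 0 0.4"

```text
time_s: 6.52
position: [0.5451, 0.0379, 0.175]
tcp_rot: [[0.218, 0.976, 0.008], [0.976, -0.218, -0.001], [0.001, 0.008, -1.0]]
force: [0.4, 0.7, 1.1]
opening: 0.301
grasp_force: 0.0
```

Request:
step_arm --pt "0.112 0.253 -0.1 0 0 -1 -1" --pt "0.112 0.253 -0.1 0 0 -1 -1" --pt "0.112 0.253 -0.1 0 0 -1 -1" --pt "0.112 0.253 -0.1 0 0 -1 -1" --pt "0.112 0.253 -0.1 0 0 -1 -1" --pt "0.112 0.253 -0.1 0 0 -1 -1" --pt "0.112 0.253 -0.1 0 0 -1 -1"

```text
time_s: 7.1
position: [0.6219, 0.0546, 0.199]
tcp_rot: [[-0.54, 0.842, -0.004], [0.842, 0.54, 0.0], [0.003, -0.003, -1.0]]
force: [0.2, 1.5, -0.6]
opening: 0.745
grasp_force: 0.0
```

Request:
step_arm --pt "0 0 0 0 0 -1 -1" --pt "0 0 0 0 0 -1 -1" --pt "0 0 0 0 0 -1 -1" --pt "0 0 0 0 0 -1 -1" --pt "0 0 0 0 0 -1 -1" --pt "0 0 0 0 0 -1 -1" --pt "0 0 0 0 0 -1 -1" --pt "0 0 0 0 0 -1 -1"

```text
time_s: 7.77
position: [0.622, 0.0545, 0.1991]
tcp_rot: [[-0.976, 0.218, -0.004], [0.218, 0.976, 0.0], [0.004, -0.0, -1.0]]
force: [1.1, 0.0, -0.1]
opening: 0.998
grasp_force: 0.0
```

Run:
```python
from h import *
go((0,.1085,.078,90),(0,.1085,.16,90),(-.006,.1085,.16,90))
```

```text
t 7.8 clamp-frame tcp [-0.0012  0.1077  0.1991] ang 90.0 F [ 1.1  0.  -0.1] open 86.8 j [ -5.  33.  85.   0.  62. -83.]
[-0.005, 0.003, 0.404] [-0.001, -0.005, -0.001] rows>=2.9 j6~-72
[0.0, 0.0, -0.273] [0.0, 0.0, 0.0] rows>=2.0 j6~-72
[0.02, 0.0, 0.0] [0.0, 0.0, 0.0] rows>=0.1 j6~-72
```

Request:
step_arm --pt "-0.005 0.003 0.14 0 -0.005 0 -1" --pt "-0.005 0.003 0.28 0 -0.005 0 -1" --pt "-0.005 0.003 0.38 0 -0.005 0 -1" --pt "-0.005 0.003 0.404 0 -0.005 0 -1" --pt "-0.005 0.003 0.404 0 -0.005 0 -1" --pt "-0.005 0.003 0.404 0 -0.005 0 -1"

```text
time_s: 8.27
position: [0.6254, 0.0549, 0.0791]
tcp_rot: [[-0.976, 0.219, 0.004], [0.219, 0.976, -0.001], [-0.004, -0.0, -1.0]]
force: [0.1, -0.2, 0.2]
opening: 0.996
grasp_force: 0.0
```

Request:
step_arm --pt "0 0 0 0 0 0 1" --pt "0 0 0 0 0 0 1" --pt "0 0 0 0 0 0 1" --pt "0 0 0 0 0 0 1" --pt "0 0 0 0 0 0 1" --pt "0 0 0 0 0 0 1" --pt "0 0 0 0 0 0 1" --pt "0 0 0 0 0 0 1"

```text
time_s: 8.93
position: [0.6253, 0.0551, 0.0792]
tcp_rot: [[-0.976, 0.218, 0.005], [0.218, 0.976, -0.001], [-0.005, 0.0, -1.0]]
force: [0.3, 1.6, 3.5]
opening: 0.619
grasp_force: 30.0
```

Run:
```python
from h import *
go((0,.1085,.078,90),(0,.1085,.16,90))
```

```text
t 8.9 clamp-frame tcp [0.0019 0.109  0.0792] ang 89.9 F [0.3 1.6 3.5] open 53.9 j [ -5.  43.  89.  -0.  48. -83.]
[0.006, -0.002, 0.004] [0.0, 0.006, -0.002] rows>=0.1 j6~-72
[0.0, 0.0, -0.273] [0.0, 0.0, 0.0] rows>=2.0 j6~-72
```

Request:
step_arm --pt "0 0 -0.06 0 0 0 1" --pt "0 0 -0.12 0 0 0 1" --pt "0 0 -0.18 0 0 0 1" --pt "0 0 -0.2 0 0 0 1" --pt "0 0 -0.2 0 0 0 1"

```text
time_s: 9.35
position: [0.6258, 0.0549, 0.14]
tcp_rot: [[-0.976, 0.218, 0.007], [0.218, 0.976, -0.001], [-0.007, 0.0, -1.0]]
force: [-0.3, 0.4, -1.9]
opening: 0.616
grasp_force: 30.0
```

Request:
step_arm --pt "0 0 0 0 0 0.14 1" --pt "0 0 0 0 0 0.28 1" --pt "0 0 0 0 0 0.42 1" --pt "0 0 0 0 0 0.56 1" --pt "0 0 0 0 0 0.7 1" --pt "0 0 0 0 0 0.84 1" --pt "0 0 0 0 0 1 1" --pt "0 0 0 0 0 1 1"

```text
time_s: 10.02
position: [0.6238, 0.055, 0.1369]
tcp_rot: [[-0.534, 0.845, 0.001], [0.845, 0.534, -0.001], [-0.001, 0.0, -1.0]]
force: [0.2, 0.4, -0.7]
opening: 0.619
grasp_force: 30.0
```

Request:
step_arm --pt "0 0 0 0 0 0.14 1" --pt "0 0 0 0 0 0.28 1" --pt "0 0 0 0 0 0.42 1" --pt "0 0 0 0 0 0.56 1" --pt "0 0 0 0 0 0.7 1" --pt "0 0 0 0 0 0.84 1" --pt "0 0 0 0 0 1 1" --pt "0 0 0 0 0 1 1"

```text
time_s: 10.68
position: [0.6242, 0.055, 0.1375]
tcp_rot: [[0.217, 0.976, 0.002], [0.976, -0.217, -0.001], [-0.0, 0.002, -1.0]]
force: [-0.7, 0.1, -1.4]
opening: 0.615
grasp_force: 30.0
```

Request:
step_arm --pt "0 0 0 0 0 0.14 1" --pt "0 0 0 0 0 0.28 1" --pt "0 0 0 0 0 0.42 1" --pt "0 0 0 0 0 0.56 1" --pt "0 0 0 0 0 0.7 1" --pt "0 0 0 0 0 0.84 1" --pt "0 0 0 0 0 1 1" --pt "0 0 0 0 0 1 1"

```text
time_s: 11.35
position: [0.6243, 0.055, 0.1379]
tcp_rot: [[0.843, 0.538, 0.003], [0.538, -0.843, -0.001], [0.002, 0.002, -1.0]]
force: [-0.8, -0.7, -0.5]
opening: 0.617
grasp_force: 30.0
```

Request:
step_arm --pt "0 0 0 0 0 0.14 1" --pt "0 0 0 0 0 0.28 1" --pt "0 0 0 0 0 0.42 1" --pt "0 0 0 0 0 0.56 1" --pt "0 0 0 0 0 0.7 1" --pt "0 0 0 0 0 0.84 1" --pt "0 0 0 0 0 1 1" --pt "0 0 0 0 0 1 1"

```text
time_s: 12.02
position: [0.6245, 0.055, 0.1381]
tcp_rot: [[0.977, -0.214, 0.003], [-0.214, -0.977, -0.001], [0.003, 0.0, -1.0]]
force: [-0.2, 0.0, -0.9]
opening: 0.618
grasp_force: 30.0
```

Run:
```python
from h import *
import cv2
from rig import *
go((-.01,.1085,.139,-90),(-.01,.1085,.0795,-90))
t=capture("top")["image"][:,:,::-1];s=capture("scene")["image"][:,:,::-1]
f=np.zeros((560,800,3),np.uint8)
f[:400,:400]=cv2.resize(t[180:310,275:465],(400,400*130//190))[:400] if 0 else cv2.resize(t[150:320,280:450],(400,400))
f[:400,400:]=cv2.resize(s[160:310,220:370],(400,400));cv2.imwrite("pics/c.png",f[:400])
```

```text
t 12.0 clamp-frame tcp [0.0011 0.1087 0.1381] ang -89.8 F [-0.2  0.  -0.9] open 53.7 j [-5. 38. 87. -0. 55. 97.]
[-0.037, 0.0, -0.003] [0.0, -0.004, 0.004] rows>=0.3 j6~108
[0.0, 0.0, 0.198] [0.0, 0.0, 0.0] rows>=1.4 j6~108
```

View pics/c.png

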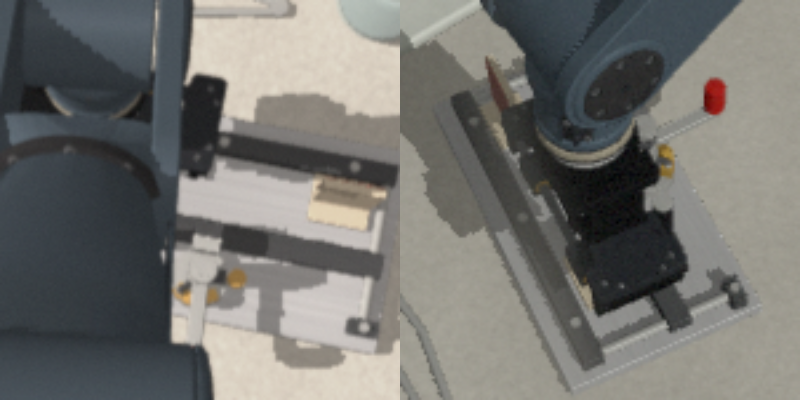

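The handle is out toward −x (knob at crop (715,97)), the jaw is drawn back and tile 1 is held under the gripper. Lower and release.

Request:
step_arm --pt "-0.037 0 0 0 0 0 1" --pt "-0.037 0 0.07 0 0 0 1" --pt "-0.037 0 0.14 0 0 0 1" --pt "-0.037 0 0.18 0 0 0 1" --pt "-0.037 0 0.194 0 0 0 1" --pt "-0.037 0 0.194 0 0 0 1" --pt "-0.037 0 0.194 0 0 0 1"

```text
time_s: 12.7
position: [0.6145, 0.0573, 0.0805]
tcp_rot: [[0.976, -0.216, 0.004], [-0.216, -0.976, -0.001], [0.004, -0.0, -1.0]]
force: [-0.1, -0.4, -0.9]
opening: 0.619
grasp_force: 30.0
```

Request:
step_arm --pt "0 0 0 0 0 0 1" --pt "0 0 0 0 0 0 -1" --pt "0 0 0 0 0 0 -1" --pt "0 0 0 0 0 0 -1" --pt "0 0 0 0 0 0 -1" --pt "0 0 0 0 0 0 -1" --pt "0 0 0 0 0 0 -1" --pt "0 0 0 0 0 0 -1"

```text
time_s: 13.37
position: [0.6142, 0.0574, 0.0805]
tcp_rot: [[0.976, -0.218, 0.004], [-0.218, -0.976, -0.001], [0.004, 0.0, -1.0]]
force: [0.0, 0.3, 0.6]
opening: 0.985
grasp_force: 0.0
```

Run:
```python
from h import *
go((-.01,.1085,.19,-90),(0.001,-.111,.19,-90),(0.001,-.111,.078,-90))
```

```text
t 13.4 clamp-frame tcp [-0.0094  0.1088  0.0805] ang -90.1 F [0.  0.3 0.6] open 85.7 j [-5. 42. 90. -0. 47. 98.]
[-0.0, 0.001, -0.365] [0.0, -0.005, -0.002] rows>=2.6 j6~108
[0.037, 0.732, 0.0] [0.0, 0.0, 0.0] rows>=5.3 j6~87
[0.0, 0.0, 0.373] [0.0, 0.0, 0.0] rows>=2.7 j6~87
```

Request:
step_arm --pt "0 0 -0.13 0 0 0 -1" --pt "0 0 -0.26 0 0 0 -1" --pt "0 0 -0.365 0 0 0 -1" --pt "0 0 -0.365 0 0 0 -1"

```text
time_s: 13.7
position: [0.6182, 0.0573, 0.197]
tcp_rot: [[0.976, -0.218, 0.018], [-0.218, -0.976, -0.002], [0.018, -0.002, -1.0]]
force: [1.9, -0.5, 0.2]
opening: 0.998
grasp_force: 0.0
```

Request:
step_arm --pt "0.037 0.742 0 0 0 0 -1" --pt "0.037 0.742 0 0 0 0 -1" --pt "0.037 0.742 0 0 0 0 -1" --pt "0.037 0.742 0 0 0 0 -1" --pt "0.037 0.742 0 0 0 0 -1" --pt "0.037 0.742 0 0 0 0 -1" --pt "0.037 0.742 0 0 0 0 -1" --pt "0.037 0.742 0 0 0 0 -1"

```text
time_s: 14.37
position: [0.5756, -0.1626, 0.1896]
tcp_rot: [[0.975, -0.22, 0.003], [-0.22, -0.975, 0.0], [0.003, -0.001, -1.0]]
force: [-0.1, 0.2, 0.0]
opening: 1.0
grasp_force: 0.0
```

Run:
```python
from h import *
import cv2
from rig import *
go((0.001,-.114,.078,-90))
s=capture("scene")["image"][:,:,::-1];t=capture("top")["image"][:,:,::-1]
f=np.hstack([cv2.resize(t[150:320,280:450],(400,400)),cv2.resize(s[160:310,220:370],(400,400))]);cv2.imwrite("pics/d.png",f)
```

```text
t 14.4 clamp-frame tcp [ 0.0006 -0.1143  0.1896] ang -90.2 F [-0.1  0.2  0. ] open 87.0 j [-27.  32.  89.   0.  58.  76.]
[0.0, -0.001, 0.372] [-0.001, -0.004, -0.005] rows>=2.7 j6~87
```

View pics/d.png

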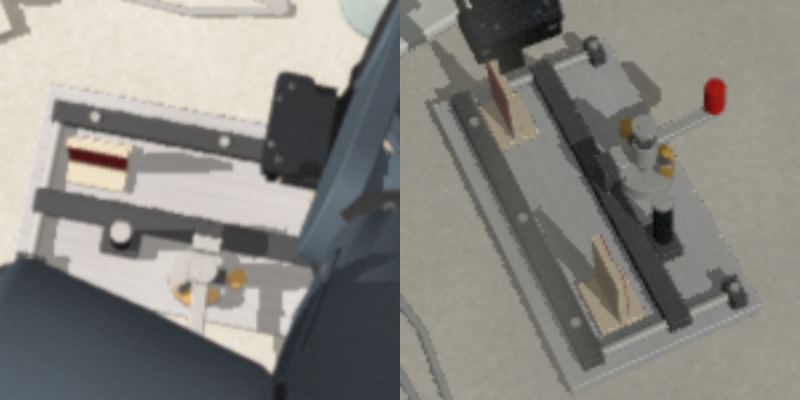

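Tile 1 stands turned, with red to the robot side and cream to the fixed jaw. Next is tile 2. j6 is at 76, so it turns the other way (−180°).

Request:
step_arm --pt "0 0 0.14 0 0 0 -1" --pt "0 0 0.28 0 0 0 -1" --pt "0 0 0.35 0 0 0 -1" --pt "0 0 0.372 0 0 0 -1" --pt "0 0 0.372 0 0 0 -1" --pt "0 0 0.372 0 0 0 -1"

```text
time_s: 14.97
position: [0.5774, -0.1614, 0.079]
tcp_rot: [[0.976, -0.216, 0.005], [-0.216, -0.976, -0.001], [0.005, 0.0, -1.0]]
force: [0.9, 0.5, 0.6]
opening: 1.0
grasp_force: 0.0
```

Request:
step_arm --pt "0 0 0 0 0 0 1" --pt "0 0 0 0 0 0 1" --pt "0 0 0 0 0 0 1" --pt "0 0 0 0 0 0 1" --pt "0 0 0 0 0 0 1" --pt "0 0 0 0 0 0 1" --pt "0 0 0 0 0 0 1" --pt "0 0 0 0 0 0 1"

```text
time_s: 15.63
position: [0.5766, -0.1625, 0.0788]
tcp_rot: [[0.976, -0.218, 0.004], [-0.218, -0.976, -0.001], [0.004, 0.0, -1.0]]
force: [-0.8, -0.4, 3.5]
opening: 0.622
grasp_force: 30.0
```

Request:
step_arm --pt "0 0 -0.06 0 0 0 1" --pt "0 0 -0.12 0 0 0 1" --pt "0 0 -0.18 0 0 0 1" --pt "0 0 -0.2 0 0 0 1" --pt "0 0 -0.2 0 0 0 1"

```text
time_s: 16.05
position: [0.5772, -0.1627, 0.1397]
tcp_rot: [[0.976, -0.218, 0.007], [-0.218, -0.976, -0.002], [0.007, 0.001, -1.0]]
force: [0.1, 0.1, -0.9]
opening: 0.614
grasp_force: 30.0
```

Request:
step_arm --pt "0 0 0 0 0 -0.14 1" --pt "0 0 0 0 0 -0.28 1" --pt "0 0 0 0 0 -0.42 1" --pt "0 0 0 0 0 -0.56 1" --pt "0 0 0 0 0 -0.7 1" --pt "0 0 0 0 0 -0.84 1" --pt "0 0 0 0 0 -1 1" --pt "0 0 0 0 0 -1 1"

```text
time_s: 16.72
position: [0.5753, -0.1618, 0.1367]
tcp_rot: [[0.843, 0.538, 0.001], [0.538, -0.843, 0.0], [0.001, 0.0, -1.0]]
force: [-0.5, -0.2, -1.4]
opening: 0.619
grasp_force: 30.0
```

Request:
step_arm --pt "0 0 0 0 0 -0.14 1" --pt "0 0 0 0 0 -0.28 1" --pt "0 0 0 0 0 -0.42 1" --pt "0 0 0 0 0 -0.56 1" --pt "0 0 0 0 0 -0.7 1" --pt "0 0 0 0 0 -0.84 1" --pt "0 0 0 0 0 -1 1" --pt "0 0 0 0 0 -1 1"

```text
time_s: 17.38
position: [0.5756, -0.1619, 0.1373]
tcp_rot: [[0.219, 0.976, 0.002], [0.976, -0.219, 0.0], [0.0, 0.002, -1.0]]
force: [-0.5, -0.2, -1.7]
opening: 0.611
grasp_force: 30.0
```

Request:
step_arm --pt "0 0 0 0 0 -0.14 1" --pt "0 0 0 0 0 -0.28 1" --pt "0 0 0 0 0 -0.42 1" --pt "0 0 0 0 0 -0.56 1" --pt "0 0 0 0 0 -0.7 1" --pt "0 0 0 0 0 -0.84 1" --pt "0 0 0 0 0 -1 1" --pt "0 0 0 0 0 -1 1"

```text
time_s: 18.05
position: [0.5758, -0.1621, 0.1376]
tcp_rot: [[-0.534, 0.846, 0.003], [0.846, 0.534, -0.0], [-0.002, 0.002, -1.0]]
force: [0.0, 0.2, -0.3]
opening: 0.617
grasp_force: 30.0
```

Request:
step_arm --pt "0 0 0 0 0 -0.14 1" --pt "0 0 0 0 0 -0.28 1" --pt "0 0 0 0 0 -0.42 1" --pt "0 0 0 0 0 -0.56 1" --pt "0 0 0 0 0 -0.7 1" --pt "0 0 0 0 0 -0.84 1" --pt "0 0 0 0 0 -1 1" --pt "0 0 0 0 0 -1 1"

```text
time_s: 18.72
position: [0.576, -0.1621, 0.1379]
tcp_rot: [[-0.975, 0.222, 0.003], [0.222, 0.975, -0.001], [-0.003, 0.0, -1.0]]
force: [-0.0, -0.6, -0.8]
opening: 0.621
grasp_force: 30.0
```

Run:
```python
from h import *
go((-.008,-.114,.139,90),(-.008,-.114,.0795,90))
```

```text
t 18.7 clamp-frame tcp [ 0.0009 -0.1138  0.1379] ang 89.7 F [-0.  -0.6 -0.8] open 54.0 j [ -26.   36.   92.    0.   52. -104.]
[0.03, -0.001, -0.004] [0.0, 0.004, -0.007] rows>=0.2 j6~-93
[0.0, 0.0, 0.198] [0.0, 0.0, 0.0] rows>=1.4 j6~-93
```

Request:
step_arm --pt "0.03 0 0 0 0 -0.007 1" --pt "0.03 0 0.07 0 0 -0.007 1" --pt "0.03 0 0.14 0 0 -0.007 1" --pt "0.03 0 0.18 0 0 -0.007 1" --pt "0.03 0 0.194 0 0 -0.007 1" --pt "0.03 0 0.194 0 0 -0.007 1" --pt "0.03 0 0.194 0 0 -0.007 1"

```text
time_s: 19.3
position: [0.5676, -0.1603, 0.0802]
tcp_rot: [[-0.977, 0.215, 0.004], [0.215, 0.977, -0.001], [-0.004, -0.0, -1.0]]
force: [0.5, 0.4, -0.4]
opening: 0.62
grasp_force: 30.0
```

Request:
step_arm --pt "0 0 0 0 0 0 1" --pt "0 0 0 0 0 0 -1" --pt "0 0 0 0 0 0 -1" --pt "0 0 0 0 0 0 -1" --pt "0 0 0 0 0 0 -1" --pt "0 0 0 0 0 0 -1" --pt "0 0 0 0 0 0 -1" --pt "0 0 0 0 0 0 -1"

```text
time_s: 19.97
position: [0.5677, -0.1603, 0.0802]
tcp_rot: [[-0.977, 0.213, 0.004], [0.213, 0.977, -0.001], [-0.004, -0.0, -1.0]]
force: [-1.2, 0.4, 0.3]
opening: 0.979
grasp_force: 0.0
```

Request:
step_arm --pt "0 0 -0.13 0 0 0 -1" --pt "0 0 -0.26 0 0 0 -1" --pt "0 0 -0.39 0 0 0 -1" --pt "0 0 -0.39 0 0 0 -1"

```text
time_s: 20.3
position: [0.5717, -0.1622, 0.2047]
tcp_rot: [[-0.977, 0.212, 0.017], [0.212, 0.977, -0.008], [-0.019, -0.004, -1.0]]
force: [1.1, -0.7, 1.1]
opening: 0.998
grasp_force: 0.0
```

Request:
step_arm --pt "0.5 0.4 0 0 0 0 -1" --pt "0.5 0.4 0 0 0 0 -1" --pt "0.5 0.4 0 0 0 0 -1" --pt "0.5 0.4 0 0 0 0 -1" --pt "0.5 0.4 0 0 0 0 -1" --pt "0.5 0.4 0 0 0 0 -1"

```text
time_s: 20.8
position: [0.4401, -0.0068, 0.196]
tcp_rot: [[-0.978, 0.21, -0.004], [0.21, 0.978, 0.002], [0.004, 0.001, -1.0]]
force: [-1.1, -0.4, -0.3]
opening: 1.003
grasp_force: 0.0
```

Run:
```python
from h import *
import cv2
from rig import *
go()
s=capture("scene")["image"][:,:,::-1];t=capture("top")["image"][:,:,::-1]
k=lambda im,x,y,n,m:cv2.resize(im[y:y+n,x:x+n],(m,m),interpolation=cv2.INTER_CUBIC)
f=np.zeros((600,800,3),np.uint8)
f[:400,:400]=k(t,145,230,50,400);f[:400,400:]=k(s,395,320,60,400)
f[400:,:200]=k(t,100,180,160,200);f[400:,200:400]=k(s,220,160,150,200);f[400:,400:600]=k(s,350,290,160,200);cv2.imwrite("pics/e.png",f)
```

```text
t 20.8 clamp-frame tcp [-0.1655  0.0083  0.196 ] ang 90.4 F [-1.1 -0.4 -0.3] open 87.2 j [-16.  21. 111.   0.  48. -93.]
```

View pics/e.png

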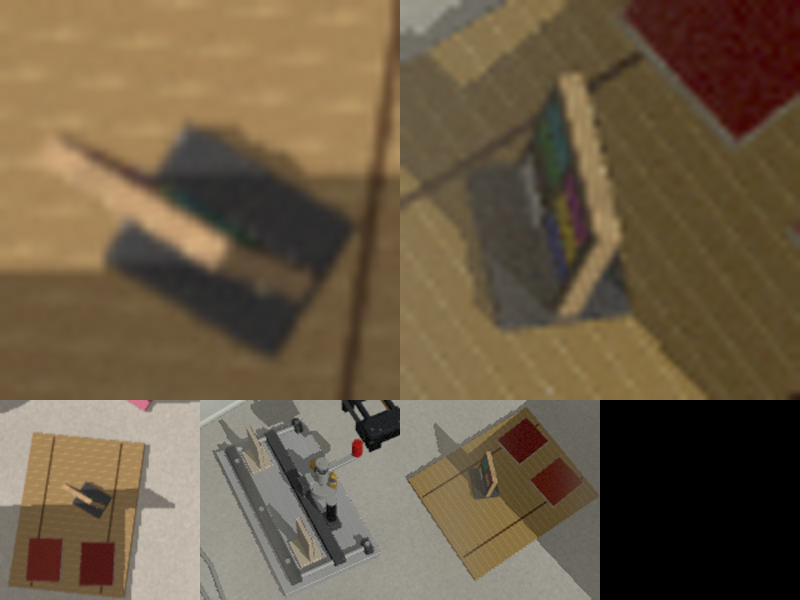

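Run:
```python
from h import *
T=lambda u,v:np.array([145+u/8-.44,230+v/8-.44])
S=lambda u,v:np.array([395+(u-400)/6.667-.42,320+v/6.667-.42])
obs=[("top",(-.022,.027,.016),T(107,257)),("top",(-.022,-.027,.016),T(275,355)),("top",(.022,-.027,.016),T(353,228)),("top",(.022,.027,.016),T(187,125)),
("top",(0,.027,.096),T(50,148)),("top",(0,-.027,.096),T(221,256)),
("scene",(.022,-.027,.016),S(497,326)),("scene",(-.022,-.027,.016),S(632,315)),("scene",(0,-.027,.096),S(611,240)),("scene",(0,.027,.096),S(572,78)),("scene",(.022,.027,.016),S(470,170))]
p,r=fit(obs,[.535,.378,-.55]);print(p,np.degrees(p[2]));[print(x) for x in r]
d=p[:2]-np.array(P[:2]);a=P[2];X,Y=d@[np.cos(a),np.sin(a)],d@[-np.sin(a),np.cos(a)]
A=np.degrees(p[2]-a);print("card in clamp",X,Y,A)
go((-.17,.2,.196,90),(X,Y-.05,.196,90+A),(X,Y,.196,90+A),(X,Y,.074,90+A))
```

```text
[ 0.53387199  0.37939201 -0.63967727] -36.65080799997917
('top', (-0.022, 0.027, 0.016), array([-1.3, -1. ]))
('top', (-0.022, -0.027, 0.016), array([-2.6,  1.3]))
('top', (0.022, -0.027, 0.016), array([0.2, 0.6]))
('top', (0.022, 0.027, 0.016), array([ 1.2, -0.9]))
('top', (0, 0.027, 0.096), array([-0.1, -0.8]))
('top', (0, -0.027, 0.096), array([-0.4,  1.2]))
('scene', (0.022, -0.027, 0.016), array([ -3. , -26.2]))
('scene', (-0.022, -0.027, 0.016), array([ -3.6, -25.3]))
('scene', (0, -0.027, 0.096), array([ -4.3, -26.5]))
('scene', (0, 0.027, 0.096), array([ 5.2, 22.9]))
('scene', (0.022, 0.027, 0.016), array([ 4., 21.]))
card in clamp -0.15761582605304023 0.40573121910531 -24.130483133287576
t 20.9 clamp-frame tcp [-0.1589  0.0061  0.1968] ang 90.3 F [ 0.2 -0.   0.8] open 87.2 j [-16.  21. 110.   0.  48. -94.]
[0.033, 0.647, 0.002] [-0.0, 0.006, 0.008] rows>=4.7 j6~-57
[-0.041, 0.519, 0.0] [0.0, 0.0, 0.536] rows>=3.7 j6~-21
[0.068, 0.152, 0.0] [0.0, 0.0, 0.0] rows>=1.2 j6~-18
[0.0, 0.0, 0.407] [0.0, 0.0, 0.0] rows>=2.9 j6~-18
```

Run:
```python
from h import *
T=lambda u,v:np.array([145+u/8-.44,230+v/8-.44])
S=lambda u,v:np.array([395+(u-400)/6.667-.42,320+v/6.667-.42])
obs=[("top",(-.022,.027,.016),T(107,257)),("top",(-.022,-.027,.016),T(275,355)),("top",(.022,-.027,.016),T(353,228)),("top",(.022,.027,.016),T(187,125)),
("top",(0,.027,.096),T(50,148)),("top",(0,-.027,.096),T(221,256)),
("scene",(.022,.027,.016),S(497,326)),("scene",(-.022,.027,.016),S(632,315)),("scene",(0,.027,.096),S(611,240)),("scene",(0,-.027,.096),S(572,78)),("scene",(.022,-.027,.016),S(470,170))]
p,r=fit(obs,[.535,.378,-.55]);print(p,np.degrees(p[2]));[print(x) for x in r]
d=p[:2]-np.array(P[:2]);a=P[2];X,Y=d@[np.cos(a),np.sin(a)],d@[-np.sin(a),np.cos(a)]
A=np.degrees(p[2]-a);print("card in clamp",X,Y,A)
go((-.17,.2,.196,90),(X,Y-.05,.196,90+A),(X,Y,.196,90+A),(X,Y,.074,90+A))
```

```text
[ 0.53549357  0.37979506 -0.55935189] -32.048502708748934
('top', (-0.022, 0.027, 0.016), array([-1.4, -0.4]))
('top', (-0.022, -0.027, 0.016), array([-1.5,  0.1]))
('top', (0.022, -0.027, 0.016), array([-0.1, -1.5]))
('top', (0.022, 0.027, 0.016), array([-0.2, -1.3]))
('top', (0, 0.027, 0.096), array([-0.9, -0.7]))
('top', (0, -0.027, 0.096), array([ 0.1, -0.5]))
('scene', (0.022, 0.027, 0.016), array([ 0.7, -1. ]))
('scene', (-0.022, 0.027, 0.016), array([ 0.3, -1.7]))
('scene', (0, 0.027, 0.096), array([-0.1, -0.9]))
('scene', (0, -0.027, 0.096), array([ 0.1, -1.6]))
('scene', (0.022, -0.027, 0.016), array([-0.2, -1.4]))
card in clamp -0.15612018317976445 0.4064762220760648 -19.528177842057342
t 20.9 clamp-frame tcp [-0.1589  0.0061  0.1968] ang 90.3 F [ 0.2 -0.   0.8] open 87.2 j [-16.  21. 110.   0.  48. -94.]
[0.033, 0.647, 0.002] [-0.0, 0.006, 0.008] rows>=4.7 j6~-57
[-0.046, 0.522, 0.0] [0.0, 0.0, 0.434] rows>=3.8 j6~-26
[0.056, 0.157, 0.0] [0.0, 0.0, 0.0] rows>=1.2 j6~-23
[0.0, 0.0, 0.407] [0.0, 0.0, 0.0] rows>=2.9 j6~-23
```

Request:
step_arm --pt "0.033 0.647 0 0 0.006 0.008 -1" --pt "0.033 0.647 0 0 0.006 0.008 -1" --pt "0.033 0.647 0 0 0.006 0.008 -1" --pt "0.033 0.647 0 0 0.006 0.008 -1" --pt "0.033 0.647 0 0 0.006 0.008 -1" --pt "0.033 0.647 0 0 0.006 0.008 -1"

```text
time_s: 21.4
position: [0.4811, 0.1847, 0.1968]
tcp_rot: [[-0.977, 0.215, 0.004], [0.215, 0.977, 0.002], [-0.004, 0.003, -1.0]]
force: [1.2, 0.2, -1.1]
opening: 0.998
grasp_force: 0.0
```

Request:
step_arm --pt "-0.046 0.522 0 0 0 0.434 -1" --pt "-0.046 0.522 0 0 0 0.434 -1" --pt "-0.046 0.522 0 0 0 0.434 -1" --pt "-0.046 0.522 0 0 0 0.434 -1" --pt "-0.046 0.522 0 0 0 0.434 -1" --pt "-0.046 0.522 0 0 0 0.434 -1" --pt "-0.046 0.522 0 0 0 0.434 -1"

```text
time_s: 21.98
position: [0.526, 0.3292, 0.1958]
tcp_rot: [[-0.846, 0.533, -0.002], [0.533, 0.846, -0.001], [0.001, -0.002, -1.0]]
force: [-1.0, 0.8, -0.3]
opening: 1.005
grasp_force: 0.0
```

Run:
```python
from h import *
import cv2
from rig import *
X,Y,A=-.1561,.4065,-19.53
go((X,Y,.196,90+A),(X,Y,.076,90+A))
t=capture("scene")["image"][:,:,::-1]
cv2.imwrite("pics/f.png",cv2.resize(t[300:460,330:530],(600,480)))
```

```text
t 22.0 clamp-frame tcp [-0.1544  0.355   0.1958] ang 70.3 F [-1.   0.8 -0.3] open 87.4 j [ 22.  33.  86.  -0.  61. -36.]
[0.063, 0.16, -0.001] [-0.002, -0.001, -0.003] rows>=1.2 j6~-23
[0.0, 0.0, 0.4] [0.0, 0.0, 0.0] rows>=2.9 j6~-23
```

View pics/f.png

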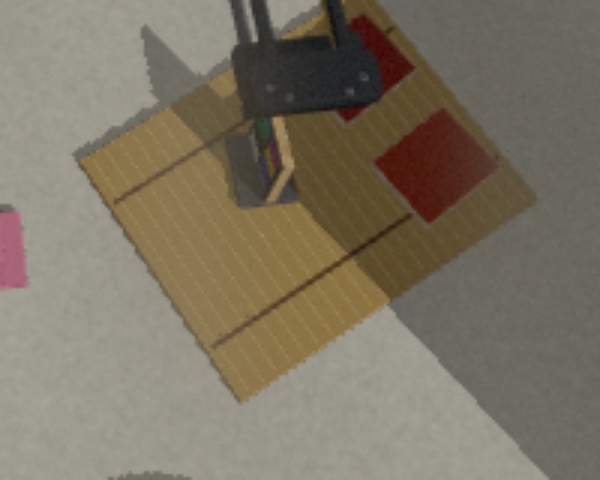

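The card is still where measured (foot corner ≈(411,369)). Descend and grip.

Request:
step_arm --pt "0.063 0.16 0 0 0 0 -1" --pt "0.063 0.16 0 0 0 0 -1" --pt "0.063 0.16 0.1 0 0 0 -1" --pt "0.063 0.16 0.23 0 0 0 -1" --pt "0.063 0.16 0.35 0 0 0 -1" --pt "0.063 0.16 0.398 0 0 0 -1" --pt "0.063 0.16 0.398 0 0 0 -1" --pt "0.063 0.16 0.398 0 0 0 -1"

```text
time_s: 22.7
position: [0.535, 0.3797, 0.0765]
tcp_rot: [[-0.846, 0.534, -0.003], [0.534, 0.846, -0.001], [0.002, -0.002, -1.0]]
force: [-0.1, -1.1, 0.6]
opening: 1.003
grasp_force: 0.0
```

Request:
step_arm --pt "0 0 0 0 0 0 1" --pt "0 0 0 0 0 0 1" --pt "0 0 0 0 0 0 1" --pt "0 0 0 0 0 0 1" --pt "0 0 0 0 0 0 1" --pt "0 0 0 0 0 0 1" --pt "0 0 0 0 0 0 1" --pt "0 0 0 0 0 0 1"

```text
time_s: 23.37
position: [0.5351, 0.3813, 0.0776]
tcp_rot: [[-0.847, 0.532, -0.0], [0.532, 0.847, 0.0], [0.0, 0.0, -1.0]]
force: [-0.4, -0.2, 3.3]
opening: 0.614
grasp_force: 30.0
```

Run:
```python
from h import *
X,Y,A=-.1561,.4065,-19.53
go((X,Y,.20,90+A),(-.06,.20,.20,90),(-.008,-.003,.20,90))
```

```text
t 23.4 clamp-frame tcp [-0.1568  0.4079  0.0776] ang 70.4 F [-0.4 -0.2  3.3] open 53.4 j [ 26.  45.  84.   0.  51. -32.]
[-0.004, -0.003, -0.408] [0.0, -0.001, -0.002] rows>=2.9 j6~-23
[-0.532, -0.542, 0.0] [0.0, 0.0, -0.434] rows>=5.5 j6~-62
[-0.173, -0.677, 0.0] [0.0, 0.0, 0.0] rows>=5.0 j6~-83
```

Request:
step_arm --pt "0 0 -0.1 0 0 0 1" --pt "0 0 -0.2 0 0 0 1" --pt "0 0 -0.3 0 0 0 1" --pt "0 0 -0.38 0 0 0 1" --pt "0 0 -0.38 0 0 0 1"

```text
time_s: 23.78
position: [0.5379, 0.3828, 0.1964]
tcp_rot: [[-0.847, 0.532, 0.009], [0.532, 0.847, 0.005], [-0.005, 0.009, -1.0]]
force: [0.5, 0.8, -1.0]
opening: 0.614
grasp_force: 30.0
```

Request:
step_arm --pt "-0.08 -0.08 0 0 0 -0.06 1" --pt "-0.16 -0.16 0 0 0 -0.12 1" --pt "-0.24 -0.24 0 0 0 -0.18 1" --pt "-0.32 -0.33 0 0 0 -0.24 1" --pt "-0.4 -0.41 0 0 0 -0.31 1" --pt "-0.48 -0.49 0 0 0 -0.38 1" --pt "-0.53 -0.54 0 0 0 -0.434 1" --pt "-0.53 -0.54 0 0 0 -0.434 1"

```text
time_s: 24.45
position: [0.5839, 0.1547, 0.1891]
tcp_rot: [[-0.975, 0.222, -0.003], [0.222, 0.975, -0.002], [0.002, -0.003, -1.0]]
force: [0.1, -0.2, -2.6]
opening: 0.618
grasp_force: 30.0
```

Run:
```python
from h import *
go((-.008,-.003,.192,90))
```

```text
t 24.4 clamp-frame tcp [-0.0601  0.1972  0.1891] ang 89.7 F [ 0.1 -0.2 -2.6] open 53.8 j [  4.  33.  88.  -0.  59. -73.]
[-0.177, -0.667, -0.008] [-0.003, -0.003, -0.007] rows>=5.0 j6~-83
```

Request:
step_arm --pt "-0.03 -0.11 -0.008 0 0 -0.007 1" --pt "-0.06 -0.22 -0.008 0 0 -0.007 1" --pt "-0.09 -0.33 -0.008 0 0 -0.007 1" --pt "-0.12 -0.44 -0.008 0 0 -0.007 1" --pt "-0.15 -0.55 -0.008 0 0 -0.007 1" --pt "-0.177 -0.667 -0.008 0 0 -0.007 1" --pt "-0.177 -0.667 -0.008 0 0 -0.007 1" --pt "-0.177 -0.667 -0.008 0 0 -0.007 1"

```text
time_s: 25.12
position: [0.5909, -0.0488, 0.1919]
tcp_rot: [[-0.976, 0.217, -0.003], [0.217, 0.976, 0.001], [0.003, 0.001, -1.0]]
force: [-1.0, 0.9, -1.7]
opening: 0.615
grasp_force: 30.0
```

Run:
```python
from h import *
import cv2
from rig import *
go((-.008,-.003,.1,90),(-.008,-.003,.0865,90))
s=capture("scene")["image"][:,:,::-1]
cv2.imwrite("pics/g.png",cv2.resize(s[160:310,220:370],(500,500)))
```

```text
t 25.1 clamp-frame tcp [-9.100e-03  1.000e-04  1.919e-01] ang 90.0 F [-1.   0.9 -1.7] open 53.5 j [-16.  32.  90.   0.  59. -93.]
[-0.005, -0.01, 0.306] [0.001, -0.004, -0.001] rows>=2.2 j6~-83
[0.0, 0.0, 0.045] [0.0, 0.0, 0.0] rows>=0.3 j6~-83
```

View pics/g.png

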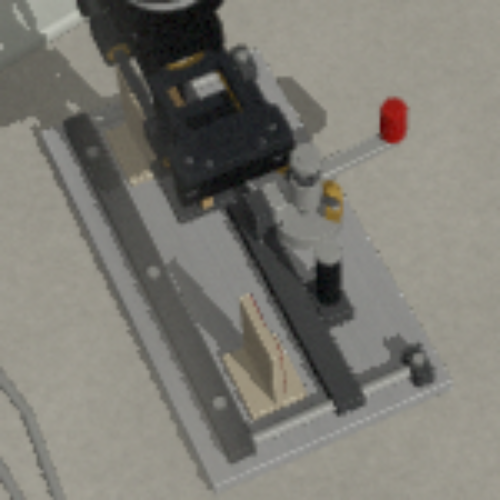

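The card is still held and is above the middle gap. Lowering it.

Request:
step_arm --pt "-0.005 -0.01 0.08 0 -0.004 0 1" --pt "-0.005 -0.01 0.16 0 -0.004 0 1" --pt "-0.005 -0.01 0.24 0 -0.004 0 1" --pt "-0.005 -0.01 0.3 0 -0.004 0 1" --pt "-0.005 -0.01 0.33 0 -0.004 0 1" --pt "-0.005 -0.01 0.345 0 -0.004 0 1" --pt "-0.005 -0.01 0.351 0 -0.004 0 1" --pt "-0.005 -0.01 0.351 0 -0.004 0 1"

```text
time_s: 25.83
position: [0.5926, -0.0501, 0.0883]
tcp_rot: [[-0.977, 0.213, 0.003], [0.213, 0.977, -0.001], [-0.003, 0.0, -1.0]]
force: [0.2, -0.3, -2.4]
opening: 0.62
grasp_force: 30.0
```

Request:
step_arm --pt "0 0 0 0 0 0 1" --pt "0 0 0 0 0 0 -1" --pt "0 0 0 0 0 0 -1" --pt "0 0 0 0 0 0 -1" --pt "0 0 0 0 0 0 -1" --pt "0 0 0 0 0 0 -1" --pt "0 0 0 0 0 0 -1" --pt "0 0 0 0 0 0 -1"

```text
time_s: 26.5
position: [0.5922, -0.0508, 0.0882]
tcp_rot: [[-0.977, 0.214, 0.002], [0.214, 0.977, -0.001], [-0.003, -0.0, -1.0]]
force: [0.5, 0.9, -0.1]
opening: 0.988
grasp_force: 0.0
```

Request:
step_arm --pt "0 0 -0.13 0 0 0 -1" --pt "0 0 -0.26 0 0 0 -1" --pt "0 0 -0.38 0 0 0 -1" --pt "0 0 -0.38 0 0 0 -1"

```text
time_s: 26.83
position: [0.5965, -0.0517, 0.2094]
tcp_rot: [[-0.977, 0.213, 0.016], [0.213, 0.977, -0.004], [-0.017, -0.001, -1.0]]
force: [0.5, -1.0, 1.0]
opening: 1.001
grasp_force: 0.0
```

Run:
```python
from h import *
go((-.17,.12,.2,45),(-.079,.075,.2,0),(-.079,.075,.085,0))
```

```text
t 26.8 clamp-frame tcp [-0.003  -0.0016  0.2094] ang 90.2 F [ 0.5 -1.   1. ] open 87.1 j [-16.  30.  89.   0.  60. -93.]
[0.555, 0.407, 0.021] [0.008, 0.021, 1.005] rows>=6.3 j6~-20
[-0.321, 0.108, 0.0] [0.0, 0.0, 1.0] rows>=6.3 j6~17
[0.0, 0.0, 0.383] [0.0, 0.0, 0.0] rows>=2.8 j6~17
```

Request:
step_arm --pt "0.555 0.407 0 0 0.02 1 0.4" --pt "0.555 0.407 0 0 0.02 1 0.4" --pt "0.555 0.407 0 0 0.02 1 0.4" --pt "0.555 0.407 0 0 0.02 1 0.4" --pt "0.555 0.407 0 0 0.02 1 0.4" --pt "0.555 0.407 0 0 0.02 1 0.4" --pt "0.555 0.407 0 0 0.02 1 0.4" --pt "0.555 0.407 0 0 0.02 1 0.4"

```text
time_s: 27.5
position: [0.4547, 0.1049, 0.2016]
tcp_rot: [[-0.541, 0.841, -0.01], [0.841, 0.541, 0.008], [0.012, -0.004, -1.0]]
force: [-0.0, 0.1, 0.5]
opening: 0.477
grasp_force: 0.0
```

Run:
```python
from h import *
import cv2
from rig import *
go((-.075,.075,.2,0),(-.075,.075,.085,0))
s=capture("scene")["image"][:,:,::-1];t=capture("top")["image"][:,:,::-1]
f=np.hstack([cv2.resize(t[150:320,280:450],(400,400)),cv2.resize(s[160:310,220:370],(400,400))]);cv2.imwrite("pics/i.png",f)
```

```text
t 27.5 clamp-frame tcp [-0.1754  0.1206  0.2016] ang 45.3 F [-0.   0.1  0.5] open 41.5 j [ -1.  22. 107.   1.  51. -34.]
[-0.345, 0.128, 0.001] [-0.011, -0.013, 1.006] rows>=6.3 j6~17
[0.0, 0.0, 0.383] [0.0, 0.0, 0.0] rows>=2.8 j6~17
```

View pics/i.png

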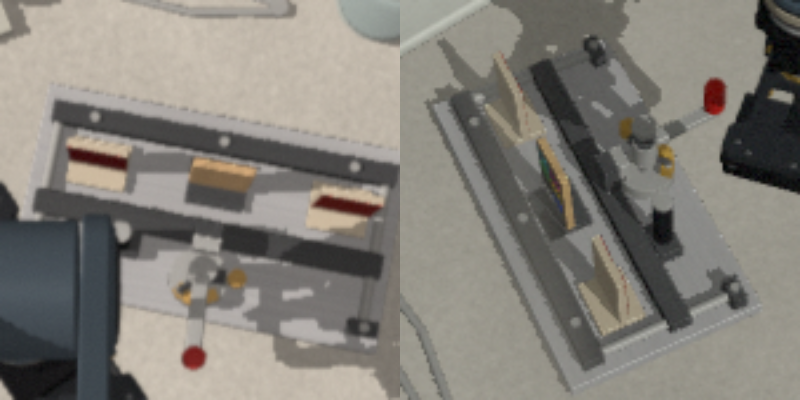

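All three stand in place with the correct faces to the camera. Now push the jaw home using the post.

Request:
step_arm --pt "-0.345 0.128 0 0 -0.013 1 0.4" --pt "-0.345 0.128 0 0 -0.013 1 0.4" --pt "-0.345 0.128 0 0 -0.013 1 0.4" --pt "-0.345 0.128 0 0 -0.013 1 0.4" --pt "-0.345 0.128 0 0 -0.013 1 0.4" --pt "-0.345 0.128 0 0 -0.013 1 0.4" --pt "-0.345 0.128 0 0 -0.013 1 0.4" --pt "-0.345 0.128 0 0 -0.013 1 0.4"

```text
time_s: 28.27
position: [0.5437, 0.037, 0.1998]
tcp_rot: [[0.214, 0.977, -0.009], [0.977, -0.214, -0.001], [-0.003, -0.009, -1.0]]
force: [0.7, -0.6, 0.3]
opening: 0.3
grasp_force: 0.0
```

Run:
```python
from h import *
go((-.075,.075,.085,0),(-.053,.075,.085,0))
```

```text
t 28.3 clamp-frame tcp [-0.0738  0.0737  0.1998] ang 0.1 F [ 0.7 -0.6  0.3] open 26.1 j [-8. 28. 96. -0. 57.  5.]
[0.006, -0.001, 0.383] [-0.011, 0.004, 0.003] rows>=2.8 j6~17
[-0.0, 0.073, 0.0] [0.0, 0.0, 0.0] rows>=0.5 j6~16
```

Request:
step_arm --pt "0.006 -0.004 0.13 -0.011 0 0 0.4" --pt "0.006 -0.004 0.26 -0.011 0 0 0.4" --pt "0.006 -0.004 0.383 -0.011 0 0 0.4" --pt "0.006 -0.004 0.383 -0.011 0 0 0.4" --pt "0.006 -0.004 0.383 -0.011 0 0 0.4"

```text
time_s: 28.68
position: [0.5408, 0.0394, 0.0836]
tcp_rot: [[0.213, 0.977, -0.005], [0.977, -0.213, -0.003], [-0.004, -0.004, -1.0]]
force: [-0.1, -0.4, 0.5]
opening: 0.302
grasp_force: 0.0
```

Request:
step_arm --pt "0 0.01 0 0 0 0 0.4" --pt "0 0.02 0 0 0 0 0.4" --pt "0 0.03 0 0 0 0 0.4" --pt "0 0.04 0 0 0 0 0.4" --pt "0 0.05 0 0 0 0 0.4" --pt "0 0.058 0 0 0 0 0.4" --pt "0 0.066 0 0 0 0 0.4" --pt "0 0.073 0 0 0 0 0.4"

```text
time_s: 29.35
position: [0.5623, 0.0352, 0.0856]
tcp_rot: [[0.213, 0.977, -0.003], [0.977, -0.213, -0.003], [-0.003, -0.002, -1.0]]
force: [-5.7, 1.0, 4.1]
opening: 0.299
grasp_force: 3.2
```

Request:
step_arm --pt "0 0.003 0 0 0 0 0.4" --pt "0 0.006 0 0 0 0 0.4" --pt "0 0.006 0 0 0 0 0.4"

```text
time_s: 29.6
position: [0.5636, 0.0349, 0.0852]
tcp_rot: [[0.213, 0.977, -0.004], [0.977, -0.213, -0.003], [-0.003, -0.003, -1.0]]
force: [-5.2, 2.0, 4.6]
opening: 0.3
grasp_force: 2.9
```

Run:
```python
from h import *
go((-.056,.075,.085,0))
```

```text
t 29.6 clamp-frame tcp [-0.054   0.0759  0.0852] ang 0.2 F [-5.2  2.   4.6] open 26.1 j [-8. 39. 98. -0. 43.  5.]
[-0.003, -0.007, 0.001] [-0.004, 0.004, 0.005] rows>=0.1 j6~16
```

Request:
step_arm --pt "0 0.004 0 0 0 0 0.4" --pt "0 0.008 0 0 0 0 0.4" --pt "0 0.008 0 0 0 0 0.4"

```text
time_s: 29.85
position: [0.566, 0.0343, 0.0853]
tcp_rot: [[0.213, 0.977, -0.003], [0.977, -0.213, -0.003], [-0.004, -0.003, -1.0]]
force: [-5.9, 0.7, 4.0]
opening: 0.3
grasp_force: 2.8
```

Request:
step_arm --pt "0 0.004 0 0 0 0 0.4" --pt "0 0.007 0 0 0 0 0.4" --pt "0 0.007 0 0 0 0 0.4"

```text
time_s: 30.1
position: [0.567, 0.0342, 0.0851]
tcp_rot: [[0.213, 0.977, -0.006], [0.977, -0.213, -0.002], [-0.004, -0.005, -1.0]]
force: [-6.4, 1.8, 5.5]
opening: 0.3
grasp_force: 3.5
```

Run:
```python
from h import *
go((-.056,.075,.085,0))
```

```text
t 30.1 clamp-frame tcp [-0.0504  0.0759  0.0851] ang 0.2 F [-6.4  1.8  5.5] open 26.1 j [-8. 39. 97. -0. 44.  5.]
[-0.003, -0.019, 0.001] [-0.007, 0.005, 0.005] rows>=0.1 j6~16
```

Request:
step_arm --pt "0 0.004 0 0 0 0 0.4" --pt "0 0.008 0 0 0 0 0.4" --pt "0 0.008 0 0 0 0 0.4" --pt "0 0.008 0 0 0 0 0.4"

```text
time_s: 30.43
position: [0.5672, 0.0341, 0.085]
tcp_rot: [[0.213, 0.977, -0.01], [0.977, -0.213, -0.002], [-0.004, -0.01, -1.0]]
force: [-9.7, 3.2, 8.9]
opening: 0.299
grasp_force: 5.1
```

Run:
```python
from h import *
go((-.056,.075,.085,0))
```

```text
t 30.4 clamp-frame tcp [-0.0503  0.0759  0.085 ] ang 0.2 F [-9.7  3.2  8.9] open 26.0 j [-8. 39. 97. -0. 44.  5.]
[-0.003, -0.019, 0.0] [-0.013, 0.005, 0.005] rows>=0.1 j6~16
```

The jaw has stopped against the feet. Back off, lift, and go to the knob.

Request:
step_arm --pt "0 -0.01 0 0 0 0 0.4" --pt "0 -0.024 0 0 0 0 0.4" --pt "0 -0.024 0 0 0 0 0.4" --pt "0 -0.024 -0.13 0 0 0 0.4" --pt "0 -0.024 -0.26 0 0 0 0.4" --pt "0 -0.024 -0.3 0 0 0 0.4" --pt "0 -0.024 -0.3 0 0 0 0.4"

```text
time_s: 31.02
position: [0.5693, 0.0343, 0.1795]
tcp_rot: [[0.213, 0.977, 0.012], [0.977, -0.213, -0.005], [-0.002, 0.013, -1.0]]
force: [0.6, 0.5, -0.4]
opening: 0.304
grasp_force: 0.0
```

Run:
```python
from h import *
from rig import *
import cv2
go((-.12,.04,.175,-43),(-.168,-.004,.175,-86),(-.168,-.004,.112,-86))
s=capture("scene")["image"][:,:,::-1]
cv2.imwrite("pics/j.png",cv2.resize(s[160:310,220:370],(560,560)))
```

```text
t 31.0 clamp-frame tcp [-0.0483  0.0765  0.1795] ang 0.2 F [ 0.6  0.5 -0.4] open 26.5 j [-8. 31. 94. -0. 54.  5.]
[-0.121, -0.24, 0.012] [0.017, -0.004, 0.96] rows>=6.0 j6~57
[-0.216, -0.017, 0.0] [0.0, 0.0, 0.956] rows>=6.0 j6~96
[0.0, 0.0, 0.21] [0.0, 0.0, 0.0] rows>=1.5 j6~96
```

View pics/j.png

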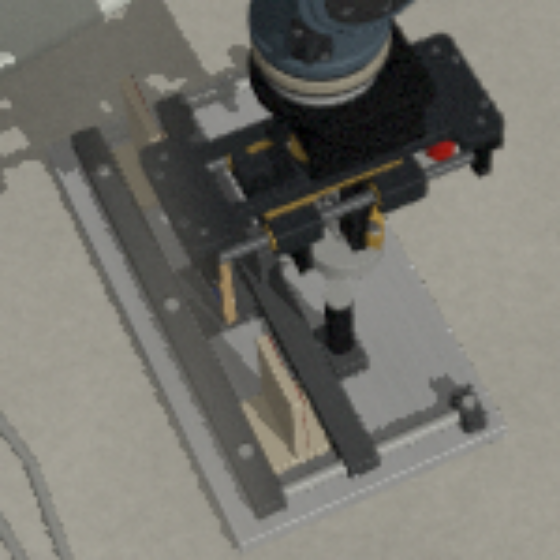

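The jaw is against the feet. Moving to the knob.

Request:
step_arm --pt "-0.121 -0.24 0 0.01 0 0.96 0.4" --pt "-0.121 -0.24 0 0.01 0 0.96 0.4" --pt "-0.121 -0.24 0 0.01 0 0.96 0.4" --pt "-0.121 -0.24 0 0.01 0 0.96 0.4" --pt "-0.121 -0.24 0 0.01 0 0.96 0.4" --pt "-0.121 -0.24 0 0.01 0 0.96 0.4" --pt "-0.121 -0.24 0 0.01 0 0.96 0.4" --pt "-0.121 -0.24 0 0.01 0 0.96 0.4"

```text
time_s: 31.73
position: [0.4863, 0.0148, 0.1743]
tcp_rot: [[0.823, 0.568, -0.008], [0.568, -0.823, 0.001], [-0.006, -0.005, -1.0]]
force: [-0.5, -1.0, -0.7]
opening: 0.296
grasp_force: 0.0
```

Request:
step_arm --pt "-0.216 -0.017 0 0 0 0.956 0.4" --pt "-0.216 -0.017 0 0 0 0.956 0.4" --pt "-0.216 -0.017 0 0 0 0.956 0.4" --pt "-0.216 -0.017 0 0 0 0.956 0.4" --pt "-0.216 -0.017 0 0 0 0.956 0.4" --pt "-0.216 -0.017 0 0 0 0.956 0.4" --pt "-0.216 -0.017 0 0 0 0.956 0.4" --pt "-0.216 -0.017 0 0 0 0.956 0.4"

```text
time_s: 32.4
position: [0.4302, -0.0176, 0.1753]
tcp_rot: [[0.99, -0.144, -0.007], [-0.144, -0.99, 0.001], [-0.007, -0.0, -1.0]]
force: [-0.4, -0.0, 0.9]
opening: 0.307
grasp_force: 0.0
```

Run:
```python
from h import *
go((-.168,-.004,.112,-86))
```

```text
t 32.4 clamp-frame tcp [-0.1728 -0.0043  0.1753] ang -85.7 F [-0.4 -0.   0.9] open 26.7 j [-17.  23. 113.  -0.  45.  81.]
[0.017, 0.0, 0.211] [-0.0, 0.009, 0.006] rows>=1.5 j6~96
```

Request:
step_arm --pt "0.017 0 0 0 0.009 0 0.4" --pt "0.017 0 0.1 0 0.009 0 0.4" --pt "0.017 0 0.211 0 0.009 0 0.4" --pt "0.017 0 0.211 0 0.009 0 0.4" --pt "0.017 0 0.211 0 0.009 0 0.4"

```text
time_s: 32.82
position: [0.4338, -0.018, 0.1111]
tcp_rot: [[0.989, -0.147, -0.004], [-0.147, -0.989, 0.001], [-0.005, -0.001, -1.0]]
force: [0.6, 0.8, 1.3]
opening: 0.297
grasp_force: 0.0
```

Request:
step_arm --pt "0.001 0.027 0 0 0 -0.136 0.4" --pt "0.006 0.053 0 0 0 -0.273 0.4" --pt "0.013 0.079 0 0 0 -0.409 0.4" --pt "0.023 0.104 0 0 0 -0.547 0.4" --pt "0.035 0.128 0 0 0 -0.682 0.4" --pt "0.05 0.15 0 0 0 -0.82 0.4" --pt "0.067 0.171 0 0 0 -0.956 0.4" --pt "0.067 0.171 0 0 0 -0.956 0.4"

```text
time_s: 33.48
position: [0.4423, -0.0684, 0.1139]
tcp_rot: [[0.823, 0.569, -0.01], [0.569, -0.822, 0.007], [-0.004, -0.011, -1.0]]
force: [-6.5, 7.6, 3.0]
opening: 0.303
grasp_force: 4.8
```

Request:
step_arm --pt "0.001 0.027 0 0 0 -0.136 0.4" --pt "0.006 0.053 0 0 0 -0.273 0.4" --pt "0.013 0.079 0 0 0 -0.409 0.4" --pt "0.023 0.104 0 0 0 -0.547 0.4" --pt "0.035 0.128 0 0 0 -0.682 0.4" --pt "0.05 0.15 0 0 0 -0.82 0.4" --pt "0.067 0.171 0 0 0 -0.956 0.4" --pt "0.067 0.171 0 0 0 -0.956 0.4"

```text
time_s: 34.15
position: [0.4953, -0.104, 0.115]
tcp_rot: [[0.214, 0.977, 0.006], [0.977, -0.213, -0.003], [-0.001, 0.007, -1.0]]
force: [-0.0, -0.1, 0.2]
opening: 0.302
grasp_force: 0.0
```

Run:
```python
from h import *
go((-.094,-.075,.11,0),(-.091,-.075,.11,0))
```

```text
t 34.1 clamp-frame tcp [-0.0904 -0.0745  0.115 ] ang 0.2 F [-0.  -0.1  0.2] open 26.2 j [-25.  33. 106.   0.  40. -12.]
[-0.001, -0.012, 0.017] [0.009, 0.002, 0.004] rows>=0.1 j6~1
[0.0, 0.01, 0.0] [0.0, 0.0, 0.0] rows>=0.1 j6~1
```

Request:
step_arm --pt "0 0.008 0 0 0 0 0.4" --pt "0 0.008 0 0 0 0 0.4" --pt "0 0 0 0 0 0 0.4" --pt "0 0 -0.12 0 0 0 0.4" --pt "0 0 -0.24 0 0 0 0.4" --pt "0 0 -0.24 0 0 0 0.4"

```text
time_s: 34.65
position: [0.4958, -0.1042, 0.1897]
tcp_rot: [[0.217, 0.976, 0.011], [0.976, -0.217, -0.005], [-0.002, 0.012, -1.0]]
force: [1.2, -0.9, 0.2]
opening: 0.296
grasp_force: 0.0
```

Request:
step_arm --pt "-0.3 -0.4 0 0 0 0 1" --pt "-0.6 -0.4 0 0 0 0 1" --pt "-0.8 -0.3 0 0 0 0 1" --pt "-0.8 -0.1 0 0 0 0 1" --pt "-0.8 -0.05 0 0 0 0 1" --pt "-0.8 -0.05 0 0 0 0 1" --pt "-0.8 -0.05 0 0 0 0 1" --pt "-0.8 -0.05 0 0 0 0 1"

```text
time_s: 35.32
position: [0.4272, -0.3401, 0.1849]
tcp_rot: [[0.221, 0.975, 0.004], [0.975, -0.221, -0.006], [-0.005, 0.006, -1.0]]
force: [0.5, 0.2, -0.1]
opening: 0.003
grasp_force: 0.0
```

Run:
```python
from h import *
from rig import *
import cv2
go()
s=capture("scene")["image"][:,:,::-1];t=capture("top")["image"][:,:,::-1]
f=np.hstack([cv2.resize(t[150:320,280:450],(400,400)),cv2.resize(s[110:310,210:370],(400,500))[:400]]);cv2.imwrite("pics/k.png",f)
```

```text
t 35.3 clamp-frame tcp [-0.1058 -0.3198  0.1849] ang -0.3 F [ 0.5  0.2 -0.1] open 0.3 j [-50.  29.  97.  -0.  53. -37.]
```

View pics/k.png

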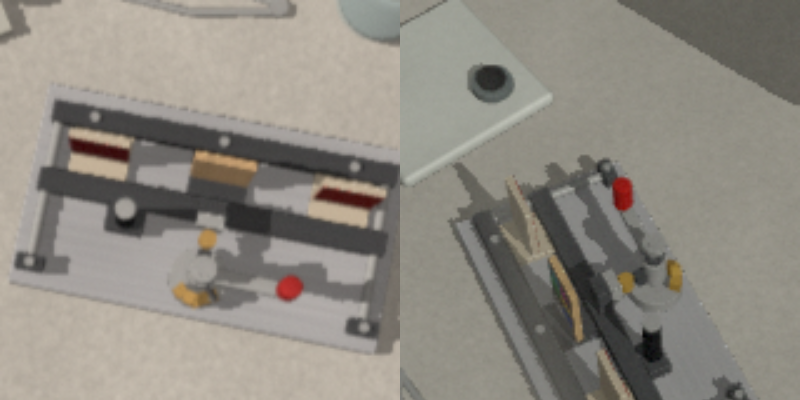

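The handle is back in its notch (knob ≈(403,271), as at the start), the jaw is shut and all three stand. Now the lamp button.

Run:
```python
from h import *
q=np.array([.4865,-.3595]);d=q-np.array(P[:2]);a=P[2];X,Y=d@[np.cos(a),np.sin(a)],d@[-np.sin(a),np.cos(a)]
go((X,Y,.1,0),(X,Y,.056,0),(X,Y,.046,0))
```

```text
t 35.4 clamp-frame tcp [-0.1089 -0.3143  0.184 ] ang -0.1 F [0.4 0.2 0.4] open 0.5 j [-50.  29.  98.   0.  53. -37.]
[-0.038, 0.218, 0.28] [-0.0, -0.001, -0.002] rows>=2.6 j6~-24
[0.0, 0.0, 0.147] [0.0, 0.0, 0.0] rows>=1.1 j6~-24
[0.0, 0.0, 0.033] [0.0, 0.0, 0.0] rows>=0.2 j6~-24
```

Request:
step_arm --pt "-0.038 0.218 0 0 0 0 1" --pt "-0.038 0.218 0.14 0 0 0 1" --pt "-0.038 0.218 0.28 0 0 0 1" --pt "-0.038 0.218 0.36 0 0 0 1" --pt "-0.038 0.218 0.42 0 0 0 1" --pt "-0.038 0.218 0.42 0 0 0 1"

```text
time_s: 35.92
position: [0.4867, -0.3559, 0.0598]
tcp_rot: [[0.215, 0.977, -0.003], [0.977, -0.215, 0.004], [0.003, -0.004, -1.0]]
force: [-1.9, 1.9, 5.1]
opening: 0.003
grasp_force: 2.3
```

Request:
step_arm --pt "0 0 0.01 0 0 0 1" --pt "0 0 0.02 0 0 0 1" --pt "0 0 0.03 0 0 0 1" --pt "0 0 0.03 0 0 0 1"

```text
time_s: 36.25
position: [0.4869, -0.3561, 0.0585]
tcp_rot: [[0.214, 0.977, -0.001], [0.977, -0.214, 0.001], [0.001, -0.001, -1.0]]
force: [-10.3, 10.7, 53.3]
opening: 0.004
grasp_force: 26.8
```

Run:
```python
from h import *
go()
```

```text
t 36.2 clamp-frame tcp [-0.044  -0.3225  0.0585] ang 0.2 F [-10.3  10.7  53.3] open 0.4 j [-47.  44.  93.   0.  44. -34.]
```

Request:
step_arm --pt "0 0 -0.01 0 0 0 1" --pt "0 0 -0.01 0 0 0 1" --pt "0 0 -0.01 0 0 0 1"

```text
time_s: 36.5
position: [0.4869, -0.3561, 0.0588]
tcp_rot: [[0.214, 0.977, -0.001], [0.977, -0.214, 0.001], [0.001, -0.001, -1.0]]
force: [-7.4, 6.9, 37.7]
opening: 0.004
grasp_force: 18.8
```

Request:
step_arm --pt "0 0 -0.01 0 0 0 1" --pt "0 0 -0.01 0 0 0 1" --pt "0 0 -0.01 0 0 0 1"

```text
time_s: 36.75
position: [0.4869, -0.3561, 0.0591]
tcp_rot: [[0.215, 0.977, -0.001], [0.977, -0.215, 0.002], [0.002, -0.001, -1.0]]
force: [-4.4, 4.3, 21.8]
opening: 0.009
grasp_force: 10.8
```

Request:
step_arm --pt "0 0 -0.01 0 0 0 1" --pt "0 0 -0.01 0 0 0 1" --pt "0 0 -0.01 0 0 0 1"

```text
time_s: 37.0
position: [0.4869, -0.3562, 0.0595]
tcp_rot: [[0.215, 0.977, -0.001], [0.977, -0.215, 0.002], [0.002, -0.001, -1.0]]
force: [-0.5, 2.9, 4.5]
opening: 0.006
grasp_force: 2.4
```

Request:
step_arm --pt "0 0 -0.007 0 0 0 1" --pt "0 0 -0.007 0 0 0 1" --pt "0 0 -0.007 0 0 0 1"

```text
time_s: 37.25
position: [0.4873, -0.3581, 0.0606]
tcp_rot: [[0.216, 0.976, -0.0], [0.976, -0.216, 0.001], [0.001, -0.001, -1.0]]
force: [0.2, 2.8, 4.6]
opening: 0.004
grasp_force: 2.1
```

Request:
step_arm --pt "0 0 -0.007 0 0 0 1" --pt "0 0 -0.007 0 0 0 1" --pt "0 0 -0.007 0 0 0 1"

```text
time_s: 37.5
position: [0.4876, -0.3595, 0.0626]
tcp_rot: [[0.217, 0.976, 0.001], [0.976, -0.217, -0.0], [-0.0, 0.001, -1.0]]
force: [0.3, 2.5, 2.5]
opening: 0.003
grasp_force: 1.5
```

Request:
step_arm --pt "0 0 -0.007 0 0 0 1" --pt "0 0 -0.007 0 0 0 1" --pt "0 0 -0.007 0 0 0 1"

```text
time_s: 37.75
position: [0.4877, -0.3599, 0.0648]
tcp_rot: [[0.217, 0.976, 0.001], [0.976, -0.217, -0.001], [-0.001, 0.001, -1.0]]
force: [-0.1, 0.7, 1.9]
opening: 0.006
grasp_force: 0.8
```

The force profile shows the button's spring over about 6 mm, then a hard stop, so it was fully pressed. Retreat and take a final look.

Request:
step_arm --pt "0 0 -0.12 0 0 0 1" --pt "0 0 -0.24 0 0 0 1" --pt "0 0 -0.36 0 0 0 1" --pt "0 0 -0.48 0 0 0 1" --pt "-0.1 -0.1 -0.5 0 0 0 1" --pt "-0.1 -0.1 -0.5 0 0 0 1" --pt "-0.1 -0.1 -0.5 0 0 0 1" --pt "-0.1 -0.1 -0.5 0 0 0 1"

```text
time_s: 38.42
position: [0.4513, -0.3823, 0.2142]
tcp_rot: [[0.218, 0.976, 0.0], [0.976, -0.218, 0.0], [0.0, 0.0, -1.0]]
force: [0.8, 0.5, -0.5]
opening: 0.007
grasp_force: 0.0
```

Run:
```python
from h import *
from rig import *
import cv2
go()
s=capture("scene")["image"][:,:,::-1];t=capture("top")["image"][:,:,::-1]
f=np.hstack([cv2.resize(t[180:300,280:460],(400,267)),cv2.resize(s[170:310,225:365],(267,267))]);cv2.imwrite("pics/l.png",cv2.resize(f,None,fx=1.19,fy=1.19))
for im,n in((t,"top"),(s,"scene")):
    h=cv2.cvtColor(np.ascontiguousarray(im),cv2.COLOR_BGR2HSV);r=proj(n,w(P,(-.094,-.075,.1)));x,y=r.astype(int)
    m=(im[y-20:y+20,x-20:x+20,2]>120)&(im[y-20:y+20,x-20:x+20,1]<70);v,u=np.nonzero(m);print(n,"red",u.mean()+x-20,v.mean()+y-20,r)
    o=cv2.imread(f"pics/{n}0.png");m=(o[y-20:y+20,x-20:x+20,2]>120)&(o[y-20:y+20,x-20:x+20,1]<70);v,u=np.nonzero(m);print("start",u.mean()+x-20,v.mean()+y-20)
```

```text
t 38.4 clamp-frame tcp [-0.0731 -0.3557  0.2142] ang -0.1 F [ 0.8  0.5 -0.5] open 0.6 j [-51.  30.  89.   0.  61. -39.]
top red 402.6666666666667 271.8095238095238 [403.01825685 270.72564375]
start 402.7682926829268 271.4878048780488
scene red 299.3623188405797 186.6231884057971 [298.30628606 184.01774427]
start 298.94202898550725 186.71014492753622
```

View pics/l.png

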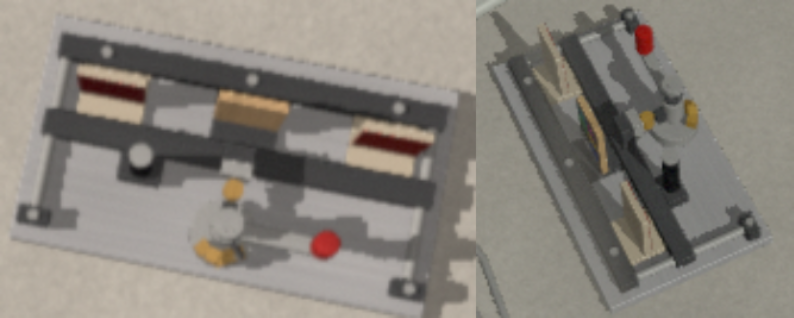

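The knob is back within 0.5 px of its start position (≈0.01 rad), and tiles and card are clamped upright. Handing in.

```bash
python3 -c "
from rig import *
print(hand_in())"
```

```text
the job is handed in; nothing more can be done
None
```

The job is handed in at about 38 s, but no verdict came back: both tiles face bare back to the camera, the colour card stands patches-out between them, the jaw is shut with the handle in its notch, and the lamp button was pressed fully and released.

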